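Click the drivers into their case in size order and shut the lid

ROBOT

A 7-joint arm with a two-finger parallel gripper is mounted at the origin on a cart in front of the work surface, level with it; the furniture and walls round the work are solid. World frame = base frame: x ahead of the robot, y to its left, z up, the work surface at z = 0. Lengths are in m, angles in rad, forces in N, time in s.
With the tool pointing down it reaches from about 0.4 to 0.875 m from the base axis. Payload 19.3 kg.
Tool frame: the origin (TCP) lies midway between the tips of the shut fingers; the grasp point (between the pads) lies bot.grip_point_offset behind it (bot.grip_point_offset is the distance from the TCP to the grasp point, in m); z points along the fingers, y is the direction in which the jaws open and shut (so a half turn about z gives the same grasp; the last joint's range is limited). The gripper opens to 85 mm and grips with 20 to 120 N. Pads are 22 mm wide; open, the fingers measure 114 mm over their backs; the gripper's body (76 mm by 85 mm) begins 54 mm behind the grasp point. The pads swing forward as they close: fully open they stand 13 mm farther back than shut.
Start: joints at [1.071, 0.521, -0.036, 1.599, 0.021, 1.021, -0.113], TCP at [0.26, -0.568, 0.231] pointing down, gripper open.
Joint ranges: [-2.91, 2.91], [-0.3, 2.13], [-1.5, 1.42], [0.17, 2.43], [-1.26, 4.41], [0.16, 1.93], [-2.52, 2.52]. Speed limits (rad/s): [1.89, 1.89, 2.39, 2.39, 3.01, 3.01, 3.01].

INTERFACE

Orientations are given as [roll, pitch, yaw] about the fixed x, y, z axes, in that order (R = Rz(yaw) Ry(pitch) Rx(roll)).
In Python, from workcell import bot gives the robot as it stands.
- The arm moves only by the tool servo_tool, never from a script. Its argument "rows" is a list that holds one entry, the list of rows, each a list of 6 numbers: the shift along the tool's x, y, z in cm, then the turn, a rotation vector about the tool's x, y, z in degrees. A call has 1 to 5 rows; each row shifts and turns the commanded pose from where the row before left it, along the tool's axes as they then stand; what a row does not reach is not made up. A row lasts 1/8 s, in which the tool goes at most 62.5 mm and 10.7 degrees, less where a joint would pass 70% of its speed; a pose out of reach is approached as far as the arm can. A call is refused whole if a number of a shift passes 6.25 or a number of a turn 10.7, either way. A call with a gripper value outside its range is refused whole. "grip" is the opening, from -1 (shut) to 1 (fully open), so that 0 is half open, set as the call begins (left out, the last holds). The fingers move at their own pace and stop on an object; "squeeze" is the grip in N (left out, the last holds). Time passes only in rows, so rows that do not move let the fingers close. It gives the time, the measured TCP pose, the force and the opening at its end, in the units of the state.
- bot.observe(): the state, without advancing time (a new reading comes with each control period).
- bot.grab_frame(name): name is "scene" or "top"; returns a dict with "image" (420x560x3 uint8, red, green, blue), "K" (3x3 intrinsics, pixels), "R" (3x3) and "t" (3): a world point X has camera coordinates R X + t. Camera axes: x right, y down, z forward; pixel columns grow to the right and rows downward; lengths in m; the calibration is good to about 2 mm. A picture is of the moment at which its call begins. There is no depth.
- bot.job_done(): hands the job in, once; it reports no verdict.
The state is a dict: "clock": time; "qpos": joint angles; "qd": joint speeds; "joint_efforts": joint torques, N m; "position": TCP position; "tool_rot": TCP orientation; "force": force on the tool from outside, world axes, zero at the start; "moment": the same for the moment, N m; "grip_width": finger opening in m.
Only numpy, scipy, OpenCV 4.12 (cv2) and the standard library are available. Lean on these libraries where they do the work, as an engineer would, in place of code of your own. Each camera call takes 0.05 s, during which the arm holds its last target.

TASK

Complete the driver set in the open case in size order: the small yellow driver goes in the left lane and the large blue one in the right lane, either side of the green one that is already home, with their shafts towards the lid's hinge; lay each along the middle of its lane's spring clips and press it down until it clicks fully home. When all three are home, swing the lid fully shut. Do not shift or knock over the petri dish, the beaker or the amber bottle.

Things in the scene. Friction and masses are not known exactly. Their poses are not given: they have to be found in the camera images.
- case: Open red case with a white floor, fixed to the bench, 142 mm along its x by 154 mm along its y, walls 3 mm thick and 38 mm high. Origin at the centre of its underside; x points from the open front to the lid's hinge at the far side, y to the left, z up. Inside, steel spring clips form three lanes along x, 44 mm apart, wider from left to right; each lane has one clip near the front and one further back.
- small_mid (a point): Centre of the handle of the small driver, half-way up: a yellow straight hexagonal handle 66 mm long, 14 mm across flats (it lies on a flat, so this point is 7 mm above what it lies on) and 16 mm wide over the side corners, which are at the height of this point; a thin steel shaft stands 24 mm out of one end. x points along the handle to the shaft, z is a flat's normal (up at the start).
- small_tip (a point): Free end of the small driver's steel shaft, 57 mm from the handle's centre.
- seat_small (a point): Where the centre of the yellow (small) driver's handle is when it is clicked fully home in its own lane: 29 mm above the bench, 16 mm in front of the case's middle; axes as the case. Each lane has two clips, 10 mm long, centred 24 mm before and behind the seat point, leaving a 38 mm gap in which fingers can reach down; their flared tops stand about 8 mm above the seat point.
- medium_mid (a point): Centre of the handle of the medium driver, half-way up: a green straight hexagonal handle 80 mm long, 18 mm across flats (it lies on a flat, so this point is 9 mm above what it lies on) and 21 mm wide over the side corners, which are at the height of this point; a thin steel shaft stands 28 mm out of one end. x points along the handle to the shaft, z is a flat's normal (up at the start). It is home in its lane from the start.
- medium_tip (a point): Free end of the medium driver's steel shaft, 68 mm from the handle's centre.
- seat_medium (a point): Where the centre of the green (medium) driver's handle is when it is clicked fully home in its own lane: 27 mm above the bench, 16 mm in front of the case's middle; axes as the case. In each lane a driver laid on its two clips rests level on the sprung lips, its centre about 8 mm above the seat point; 10 to 20 N straight down on the middle of the handle makes it snap down onto its rest.
- large_mid (a point): Centre of the handle of the large driver, half-way up: a blue straight hexagonal handle 94 mm long, 22 mm across flats (it lies on a flat, so this point is 11 mm above what it lies on) and 25 mm wide over the side corners, which are at the height of this point; a thin steel shaft stands 32 mm out of one end. x points along the handle to the shaft, z is a flat's normal (up at the start).
- large_tip (a point): Free end of the large driver's steel shaft, 79 mm from the handle's centre.
- seat_large (a point): Where the centre of the blue (large) driver's handle is when it is clicked fully home in its own lane: 25 mm above the bench, 16 mm in front of the case's middle; axes as the case. In each lane, between the two clips, a 3 mm thick guide wall stands on each side, 2 mm off the seated handle, its top 3 mm below the height of the seat point.
- lid (a joint): Lid angle in rad: 0 shut, about 1.75 to 1.95 at the start (standing open, leaning a little away from the robot). The hinge is stiff: the lid stays where it is left and needs about 1 to 2 N at its free edge to turn all the way down to 0. The lid cannot reach 0 while a driver stands proud.
- lid_edge (a point): Middle of the free edge of the red lid (panel 142 mm from hinge to edge, 154 mm wide, 5 mm thick, with a small tab 50 mm wide and 7 mm long at the edge).
- lid_hinge (a point): Middle of the lid's hinge line, which runs along the case's y at the top of the far wall, 38 mm above the bench.
- petri: Clear petri dish, 67 mm across and 14 mm high, a bystander; origin at the centre of its underside.
- beaker: Glass beaker, 51 mm across and 66 mm high, a bystander; origin at the centre of its underside.
- bottle: Amber reagent bottle with white cap, 54 mm across and 106 mm high, a bystander; origin at the centre of its underside.
- stirrer: Magnetic stirrer, fixed, 202 mm along x by 254 mm along y, 65 mm high, between the case and the left part of the bench; origin near the middle of its underside (at x 0.427, y -0.105). A thin upright rod stands on it 29 mm further in x and 112 mm further in y than the origin and ends 290 mm above the bench.

How it is judged:
On the way, in this order (a step that is already met when the one before it is completed fails the run):
1. all three drivers are clicked home in their own lanes while the lid still stands open (horizontal distance between small_mid and seat_small below 0.012 m and z of small_mid in the frame of seat_small below 0.003 m and angle between the x axis of each of small_mid, medium_mid, large_mid and the x axis of case, either way round below 0.08 rad and x of each of small_tip, medium_tip, large_tip in the frame of case above 0.02 m and horizontal distance between medium_mid and seat_medium below 0.012 m and z of medium_mid in the frame of seat_medium below 0.003 m and horizontal distance between large_mid and seat_large below 0.012 m and z of large_mid in the frame of seat_large below 0.003 m and value of joint lid above 0.5 rad), for 0.2 s.
2. the lid is shut over them (value of joint lid below 0.02 rad), for 0.2 s.
At the end, for the whole second after the job is handed in: Each driver lies in its own lane (yellow left, green middle, blue right): handle centre within 12 mm of its seat point seen from above and less than 3 mm above it, in line with the lane within 0.08 rad, shaft towards the hinge; the lid is shut to within 0.02 rad (horizontal distance between small_mid and seat_small below 0.012 m and z of small_mid in the frame of seat_small below 0.003 m and angle between the x axis of each of small_mid, medium_mid, large_mid and the x axis of case, either way round below 0.08 rad and x of each of small_tip, medium_tip, large_tip in the frame of case above 0.02 m and horizontal distance between medium_mid and seat_medium below 0.012 m and z of medium_mid in the frame of seat_medium below 0.003 m and horizontal distance between large_mid and seat_large below 0.012 m and z of large_mid in the frame of seat_large below 0.003 m and value of joint lid below 0.02 rad); the robot touches nothing.
It fails at once if the petri is shifted by more than 25 mm or tipped (distance of petri from where it was at the start of the episode above 0.025 m or angle between petri's own z axis and vertical above 0.3 rad).
It fails at once if the beaker is shifted by more than 25 mm or tipped (distance of beaker from where it was at the start of the episode above 0.025 m or angle between beaker's own z axis and vertical above 0.3 rad).
It fails at once if the bottle is shifted by more than 25 mm or tipped (distance of bottle from where it was at the start of the episode above 0.025 m or angle between bottle's own z axis and vertical above 0.3 rad).
It also fails if it takes over 72 s, if anything falls off the work surface, if the arm or the gripper's body presses on something with over 40 N, if the wrist force passes 120 N, or if a joint passes its speed limit or range.

## Working session

There is one attempt and no reset: what is moved stays moved. The work goes in short steps, Python scripts to look and compute and a tool call to move; the robot and the scene stay as the last step left them, time stands still between calls to the robot, and variables do not carry over. Pictures are saved under pics/ and viewed, and the job is handed in when it is done.

Besides the shell and the picture viewer there is one more tool, called after "Call:" as name(argument=value, ...), one argument or row to a line, values as JSON. servo_tool: Moves the arm, as the interface text tells. Its arguments: {"type":"object","properties":{"rows":{"type":"array"},"grip":{"type":"number"},"squeeze":{"type":"number"}},"required":["rows"]}

```bash
ls; mkdir -p pics; python3 - <<'E'
from workcell import bot
import cv2
s=bot.observe(); print(s, bot.grip_point_offset)
for n in("scene","top"):
    f=bot.grab_frame(n); cv2.imwrite(f"pics/{n}0.png",f["image"][:,:,::-1])
    print(n,f["K"],f["R"],f["t"])
E
```

```text
pics
{'clock': 0.0, 'qpos': array([ 1.07082374,  0.52204078, -0.0363214 ,  1.59998297,  0.02121514,
        1.02109239, -0.1128138 ]), 'qd': array([ 0.00027245, -0.00078606, -0.00237715, -0.00203861, -0.00062101,
       -0.00022214,  0.00083447]), 'joint_efforts': array([-1.81615378e-03, -9.27106762e+01,  1.97872102e+00, -3.69939387e+01,
        1.77961669e-02,  8.08605255e-03,  4.48377889e-06]), 'position': array([ 0.26023928, -0.56788432,  0.23071808]), 'tool_rot': array([-3.14045865e+00,  9.63097918e-05,  4.29751137e-01]), 'force': array([ 0.09910799, -0.17128391, -0.80166809]), 'moment': array([ 0.01351336, -0.01207897,  0.00666705]), 'grip_width': 0.08539918891027842} 0.0187
scene [[401.96573072   0.         282.24635285]
 [  0.         401.96573072 214.21460581]
 [  0.           0.           1.        ]] [[-0.87873458 -0.47728648  0.00481225]
 [-0.24882826  0.44946879 -0.85794073]
 [ 0.40732055 -0.75509961 -0.51372613]] [0.45676007 0.21175372 0.87691306]
top [[410.08494718   0.         271.53320085]
 [  0.         410.08494718 220.74180404]
 [  0.           0.           1.        ]] [[ 0.0254987  -0.99967131  0.00266267]
 [-0.97252868 -0.02542269 -0.23139069]
 [ 0.23138233  0.00331064 -0.97285727]] [-0.03194586  0.54912528  0.99119187]
```

View pics/scene0.png

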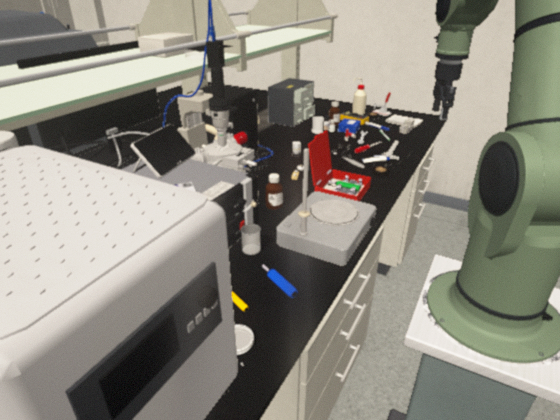

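View pics/top0.png

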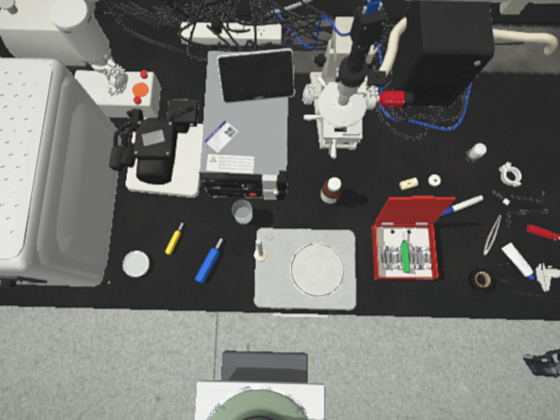

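The top view shows the yellow driver at (174,238), blue at (209,260), case at (405,250) with green in the middle lane, petri at (136,264), beaker at (242,211), bottle at (332,190). I'll zoom in and measure.

```bash
cat > h.py <<'E'
from workcell import bot
import numpy as np, cv2
def plane(f,uv,z):
    d=f["R"].T@np.linalg.inv(f["K"])@np.array([uv[0],uv[1],1.]); c=-f["R"].T@f["t"]
    return c+d*(z-c[2])/d[2]
def proj(f,X):
    p=f["K"]@(f["R"]@np.asarray(X,float)+f["t"]); return p[:2]/p[2]
def mask(im,lo,hi,box):
    h=cv2.cvtColor(im,cv2.COLOR_RGB2HSV); m=cv2.inRange(h,lo,hi); k=np.zeros_like(m); x0,y0,x1,y1=box; k[y0:y1,x0:x1]=m[y0:y1,x0:x1]; return k
def big(m):
    n,l,s,c=cv2.connectedComponentsWithStats(m); i=1+np.argmax(s[1:,4]); return np.where(l==i,255,0).astype(np.uint8),s[i],c[i]
E
python3 - <<'E'
from h import *
f=bot.grab_frame("top"); im=f["image"]
def crop(b,k,n): cv2.imwrite(n,cv2.resize(im[b[1]:b[3],b[0]:b[2],::-1],None,fx=k,fy=k,interpolation=cv2.INTER_CUBIC))
crop((365,185,465,285),6,"pics/case.png"); crop((110,190,260,300),5,"pics/drv.png")
for nm,lo,hi,z in(("y",(20,120,100),(32,255,255),.007),("b",(105,120,70),(125,255,255),.011),("g",(50,100,60),(85,255,255),.027)):
    m=mask(im,lo,hi,(120,190,440,290)); m,s,c=big(m)
    p=np.argwhere(m)[:,::-1]; P=np.array([plane(f,q,z) for q in p])[:,:2]; mu=P.mean(0)
    w,v=np.linalg.eigh(np.cov((P-mu).T)); a=v[:,1]; a*=np.sign(a[0])
    t=(P-mu)@a; u=(P-mu)@v[:,0]
    print(nm,s,c,mu,"yaw",np.arctan2(a[1],a[0]),"len",np.ptp(t),"wid",np.ptp(u),"mid",mu+a*(t.max()+t.min())/2)
E
```

```text
y [165 230  16  25 179] [172.24022346 242.05027933] [0.49778489 0.24724889] yaw -0.378510941136832 len 0.07030120592107408 wid 0.018760498065838096 mid [0.49831146 0.24703948]
b [194 247  26  37 400] [206.7025 265.0275] [0.4380419  0.15034566] yaw -0.4393111067342724 len 0.09791749368511546 wid 0.02903256448531777 mid [0.43867188 0.15004961]
g [401 241   9  31 204] [404.87745098 256.54901961] [ 0.47163968 -0.36880599] yaw 0.026322503756861057 len 0.07908887847130221 wid 0.020128037819010305 mid [ 0.47331462 -0.3687619 ]
```

View pics/case.png

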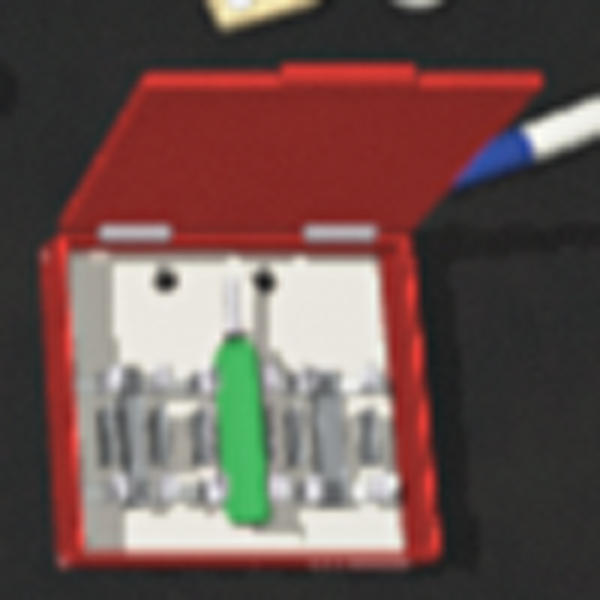

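View pics/drv.png

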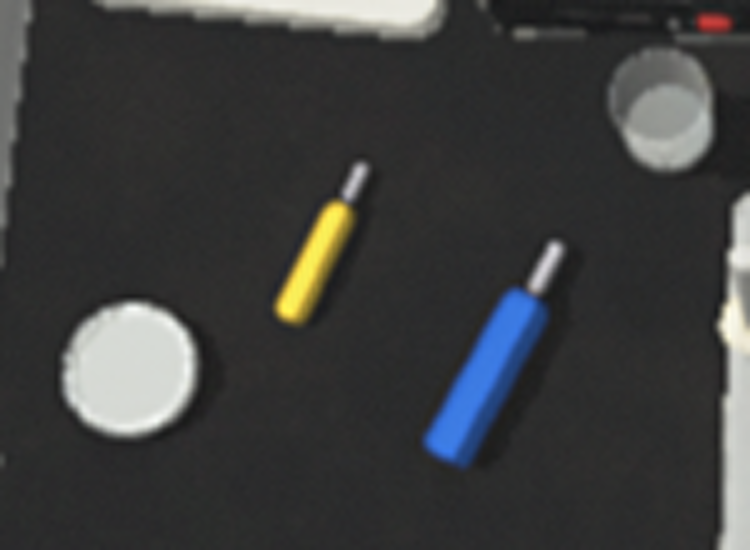

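```bash
python3 - <<'E'
from h import *
f=bot.grab_frame("top"); im=f["image"]
b=(368,192,460,284);k=6
o=cv2.resize(im[220:284,370:445,::-1],None,fx=9,fy=9,interpolation=cv2.INTER_CUBIC)
for i in range(0,75,10): cv2.line(o,(i*9,0),(i*9,6),(255,255,255),1)
for i in range(0,64,10): cv2.line(o,(0,i*9),(6,i*9),(255,255,255),1)
cv2.imwrite("pics/case2.png",o)
f=bot.grab_frame("scene"); im=f["image"]
cv2.imwrite("pics/sc2.png",cv2.resize(im[125:215,255:385,::-1],None,fx=6,fy=6,interpolation=cv2.INTER_CUBIC))
E
```

```text
(no output)
```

View pics/case2.png

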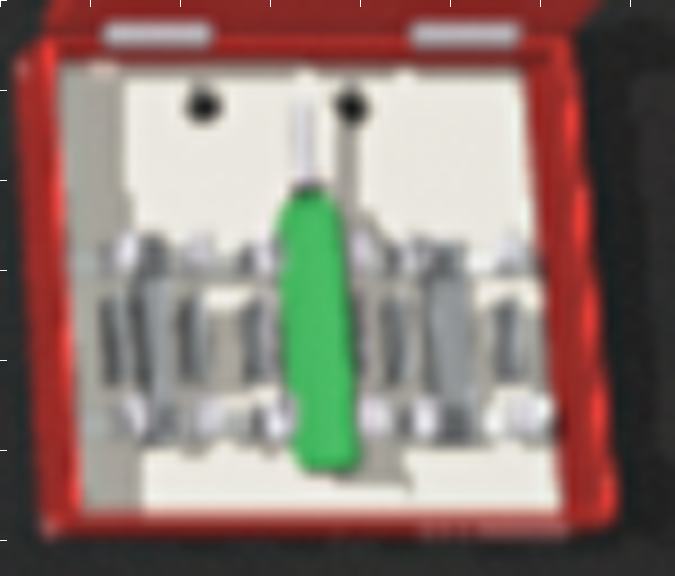

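View pics/sc2.png

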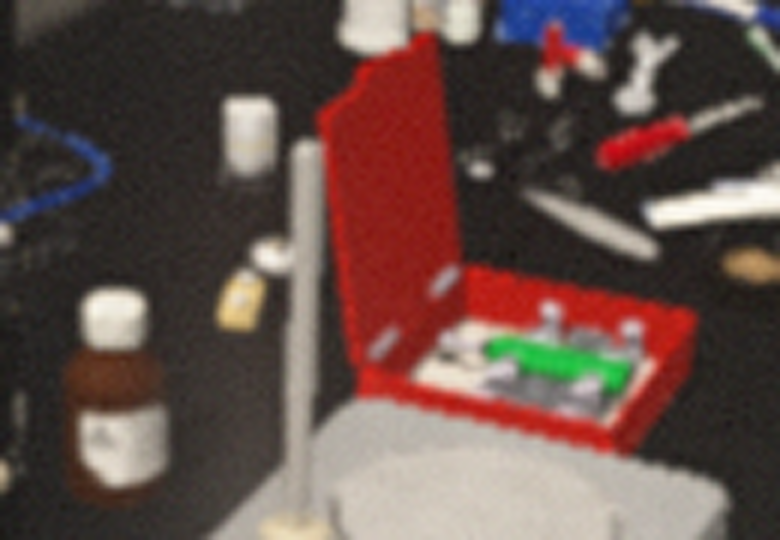

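```bash
python3 - <<'E'
from h import *
f=bot.grab_frame("top")
g=lambda x,y:(370+(x+.5)/9-.5,220+(y+.5)/9-.5)
P={}
for n,q,z in(("rimFL",(66,522),.038),("rimBL",(46,42),.038),("rimFR",(614,522),.038),("rimBR",(576,42),.038),("botFL",(45,537),0),("botBL",(18,60),0)):
    P[n]=plane(f,g(*q),z); print(n,P[n].round(4))
for a,b in(("rimFL","rimBL"),("rimFR","rimBR"),("botFL","botBL"),("rimFR","rimFL"),("rimBR","rimBL")):
    d=P[b]-P[a]; print(a,b,np.linalg.norm(d),np.arctan2(d[1],d[0]))
print(sum(P[k] for k in("rimFL","rimBL","rimFR","rimBR"))/4)
# edges of red rim per row, subpixel
h=cv2.cvtColor(f["image"],cv2.COLOR_RGB2HSV); red=(((h[...,0]<8)|(h[...,0]>172))&(h[...,1]>130)&(h[...,2]>90))
for v in range(222,282,4):
    u=np.where(red[v,365:450])[0]+365; print(v,u.min(),u.max(),end="; ")
# lid edge
print()
for q in((365+140/6,185+78/6),(365+545/6,185+78/6)): print(q)
X0=np.array([.4875,-.369])
for th in(1.7,1.75,1.8,1.85,1.9,1.95,2.0):
    hx=.4733+.016+.071
    e=[hx+.142*np.cos(th),-.369,.038+.142*np.sin(th)]
    e2=[hx+.149*np.cos(th),-.369,.038+.149*np.sin(th)]
    print(th,proj(f,e),proj(f,e2))
E
```

```text
rimFL [ 0.4138 -0.2909  0.038 ]
rimBL [ 0.5537 -0.2898  0.038 ]
rimFR [ 0.4178 -0.4468  0.038 ]
rimBR [ 0.5578 -0.4452  0.038 ]
botFL [ 0.4131 -0.2943  0.    ]
botBL [ 0.5569 -0.2908  0.    ]
rimFL rimBL 0.13997321903736878 0.007915769898452375
rimFR rimBR 0.1400206510208738 0.011239270497848213
botFL botBL 0.14378894507910883 0.024305502391336054
rimFR rimFL 0.15592193424702736 1.5965538600116451
rimBR rimBL 0.15545749259430391 1.5969073560868468
[ 0.48576763 -0.36815457  0.038     ]
222 375 434; 226 372 433; 230 372 434; 234 372 434; 238 372 434; 242 372 435; 246 373 435; 250 373 435; 254 373 436; 258 373 436; 262 374 437; 266 374 437; 270 374 437; 274 374 438; 278 376 436; 
(388.3333333333333, 198.0)
(455.8333333333333, 198.0)
1.7 [424.53000684 216.39242753] [425.66788963 216.0400591 ]
1.75 [424.54222296 219.47339935] [425.68152286 219.2968839 ]
1.8 [424.4970988  222.56577966] [425.63408556 222.56599185]
1.85 [424.39476021 225.65834972] [425.5257102  225.83531243]
1.9 [424.23560529 228.73988795] [425.35682719 229.09277184]
1.95 [424.02030141 231.79924593] [425.12816135 232.32637766]
2.0 [423.74977946 234.82542343] [424.84072557 235.52430231]
```

```bash
cat >> h.py <<'E'
from scipy.spatial.transform import Rotation as Ro
def plan(*wps, step=6.0, ang=10.0):
    """wps: (x,y,z,yaw_deg) tool pointing down; prints rows from measured pose"""
    s=bot.observe(); p=s["position"]; R=Ro.from_euler("xyz",s["tool_rot"]); out=[]
    for w in wps:
        T=np.array(w[:3]); RT=Ro.from_euler("xyz",[np.pi,0,np.radians(w[3])])
        rv=(R.inv()*RT).as_rotvec(degrees=True)
        n=max(1,int(np.ceil(max(np.linalg.norm(T-p)*100/step,np.linalg.norm(rv)/ang))))
        for i in range(n):
            d=R.inv().apply((T-p)*100/n); r=np.round(np.r_[d,rv/n],2)
            out.append(r.tolist()); R=R*Ro.from_rotvec(rv/n,degrees=True)
        p=T
    for i in range(0,len(out),5): print(str(out[i:i+5]).replace(".0,",",").replace(".0]","]"))
    print(len(out),"rows")
def st():
    s=bot.observe(); print(round(float(s["clock"]),2),s["position"].round(4),np.degrees(s["tool_rot"]).round(1),"q",s["qpos"].round(2),"F",s["force"].round(1),"w",round(float(s["grip_width"]),4))
E
python3 - <<'E'
from h import *
f=bot.grab_frame("top"); im=f["image"]
print("petri",plane(f,(136,264),.014),"beaker base",plane(f,(110+668/5,190+135/5),0),"bottle",plane(f,(332,190),.1))
# steel tips
g=lambda x,y:(110+(x+.5)/5-.5,190+(y+.5)/5-.5)
for n,m,t,z in(("y",(.4983,.24704),(361,165),.007),("b",(.4387,.15005),(557,244),.011)):
    T=plane(f,g(*t),z); d=T[:2]-m; print(n,T,np.linalg.norm(d),np.arctan2(d[1],d[0]))
hx=.4875+.071
for th in(1.75,1.8,1.85,1.9,1.95): print(th,proj(f,[hx-.149*np.cos(th),-.367,.038+.149*np.sin(th)]),"edge top seen v~",185+66/6, "u",365+348/6)
plan((.36,-.47,.35,60),(.46,-.25,.36,100))
E
```

```text
petri [0.4354389  0.33605936 0.014     ] beaker base [0.57363391 0.05927048 0.        ] bottle [ 0.62527069 -0.16884753  0.1       ]
y [0.55188559 0.22572356 0.007     ] 0.05766980054543602 -0.3786099710482664
b [0.5103151  0.11655404 0.011     ] 0.07906137753637121 -0.4374934957443672
1.75 [423.44555311 197.65256811] edge top seen v~ 196.0 u 423.0
1.8 [423.01871916 194.81463562] edge top seen v~ 196.0 u 423.0
1.85 [422.54051232 192.07715351] edge top seen v~ 196.0 u 423.0
1.9 [422.0131765  189.44864987] edge top seen v~ 196.0 u 423.0
1.95 [421.43913329 186.93698118] edge top seen v~ 196.0 u 423.0
[[3.28, -1.19, -2.97, -0, -0, -8.84], [3.43, -0.67, -2.97, -0, -0, -8.84], [3.49, -0.14, -2.97, -0, -0, -8.84], [3.47, 0.4, -2.97, -0, -0, -8.84], [4.81, -0.47, -0.2, 0, 0, -8]]
[[4.83, 0.21, -0.2, 0, 0, -8], [4.75, 0.88, -0.2, 0, 0, -8], [4.58, 1.53, -0.2, 0, 0, -8], [4.33, 2.15, -0.2, 0, 0, -8]]
9 rows
```

Call:
servo_tool(
  rows=[
    [[0,0,-2,0,0,-5]],
  ],
  grip=1,
)

```text
clock: 0.48
position: [0.2602, -0.5675, 0.2503]
tool_rot: [-3.139, 0.0, 0.519]
force: [0.3, -0.2, 1.3]
grip_width: 0.0852
```

```bash
python3 -c "
from h import *
st()"
```

```text
0.47 [ 0.2602 -0.5675  0.2503] [-179.9    0.    29.7] q [ 1.08  0.5  -0.06  1.58  0.03  1.06 -0.03] F [ 0.3 -0.2  1.3] w 0.0852
```

The last joint follows yaw with a + sign, so I'll grasp a half turn round (yaw ≈158°).

```bash
python3 - <<'E'
from h import *
plan((.38,-.45,.33,65),(.46,-.15,.35,105),(.498,.247,.20,158.3))
E
```

```text
[[4.06, -1.07, -1.99, -0.04, -0.01, -8.82], [4.17, -0.44, -1.99, -0.04, -0.01, -8.82], [4.19, 0.21, -1.99, -0.04, -0.01, -8.82], [4.11, 0.85, -1.99, -0.04, -0.01, -8.82], [5.1, -0.9, -0.33, 0, 0, -6.67]]
[[5.17, -0.31, -0.33, 0, 0, -6.67], [5.17, 0.29, -0.33, 0, 0, -6.67], [5.1, 0.89, -0.33, 0, 0, -6.67], [4.96, 1.48, -0.33, 0, 0, -6.67], [4.75, 2.04, -0.33, 0, 0, -6.67]]
[[4.67, 1.74, 1.87, -0, 0, -6.66], [4.44, 2.27, 1.87, -0, 0, -6.66], [4.14, 2.77, 1.88, -0, 0, -6.66], [3.79, 3.23, 1.88, -0, 0, -6.66], [3.39, 3.65, 1.88, -0, 0, -6.66]]
[[2.95, 4.02, 1.88, -0, 0, -6.66], [2.46, 4.34, 1.88, -0, 0, -6.66], [1.94, 4.59, 1.88, -0, 0, -6.66]]
18 rows
```

Call:
servo_tool(
  rows=[
    [[4.1,-1.1,-2,0,0,-8.8],[4.2,-0.4,-2,0,0,-8.8],[4.2,0.2,-2,0,0,-8.8],[4.1,0.9,-2,0,0,-8.8],[5.1,-0.9,-0.4,0,0,-6.7]],
  ],
)

```text
clock: 1.1
position: [0.3964, -0.4, 0.3361]
tool_rot: [3.14, 0.0, 1.253]
force: [0.8, 0.7, -0.4]
grip_width: 0.0854
```

Call:
servo_tool(
  rows=[
    [[5.2,-0.3,-0.4,0,0,-6.7],[5.2,0.3,-0.4,0,0,-6.7],[5.1,0.9,-0.4,0,0,-6.7],[5,1.5,-0.4,0,0,-6.7],[4.8,2,-0.4,0,0,-6.7]],
  ],
)

```text
clock: 1.72
position: [0.4622, -0.1477, 0.3556]
tool_rot: [3.141, 0.0, 1.837]
force: [1.7, -1.2, 0.6]
grip_width: 0.0856
```

```bash
python3 - <<'E'
from h import *
st()
plan((.498,.11,.36,145),(.498,.247,.10,158.3),(.498,.247,.03,158.3))
E
```

```text
1.73 [ 0.4622 -0.1477  0.3556] [180.    0.  105.2] q [ 0.63  0.21 -0.53  1.76  0.11  1.2   0.34] F [ 1.7 -1.2  0.6] w 0.0856
[[4.79, 2.05, -0.09, 0, 0.01, -7.95], [4.46, 2.69, -0.09, 0, 0.01, -7.95], [4.04, 3.28, -0.09, 0, 0.01, -7.95], [3.55, 3.81, -0.09, 0, 0.01, -7.95], [2.99, 4.26, -0.09, 0, 0.01, -7.95]]
[[1.57, 2.24, 5.2, -0, 0, -2.66], [1.47, 2.31, 5.2, -0, 0, -2.66], [1.36, 2.38, 5.2, -0, 0, -2.66], [1.24, 2.44, 5.2, -0, 0, -2.66], [1.13, 2.5, 5.2, -0, 0, -2.66]]
[[-0, -0, 3.5, 0, 0, -0], [-0, -0, 3.5, 0, 0, -0]]
12 rows
```

Call:
servo_tool(
  rows=[
    [[4.8,2.1,-0.1,0,0,-8],[4.5,2.7,-0.1,0,0,-8],[4,3.3,-0.1,0,0,-8],[3.6,3.8,-0.1,0,0,-8],[3,4.3,-0.1,0,0,-8]],
  ],
)

```text
clock: 2.35
position: [0.499, 0.1111, 0.3606]
tool_rot: [3.141, 0.001, 2.535]
force: [1.0, -0.1, 0.2]
grip_width: 0.0852
```

Call:
servo_tool(
  rows=[
    [[1.6,2.2,5.2,0,0,-2.6],[1.5,2.3,5.2,0,0,-2.6],[1.4,2.4,5.2,0,0,-2.6],[1.2,2.4,5.2,0,0,-2.6],[1.1,2.5,5.2,0,0,-2.6]],
  ],
)

```text
clock: 2.98
position: [0.4986, 0.2468, 0.0987]
tool_rot: [3.141, 0.0, 2.759]
force: [1.7, 1.0, 0.3]
grip_width: 0.0854
```

```bash
python3 - <<'E'
from h import *
st()
plan((.498,.247,.04,158.3),(.498,.247,.003,158.3),step=4)
f=bot.grab_frame("top"); cv2.imwrite("pics/a1.png",cv2.resize(f["image"][150:310,90:290,::-1],None,fx=3,fy=3))
E
```

```text
2.98 [0.4986 0.2468 0.0987] [180.    0.  158.1] q [-0.09  0.68 -0.68  1.87  0.58  0.81  0.11] F [1.7 1.  0.3] w 0.0854
[[0.03, -0, 2.93, 0, 0.01, -0.11], [0.03, -0, 2.93, 0, 0.01, -0.11], [-0, -0, 3.7, 0, -0, -0]]
3 rows
```

View pics/a1.png

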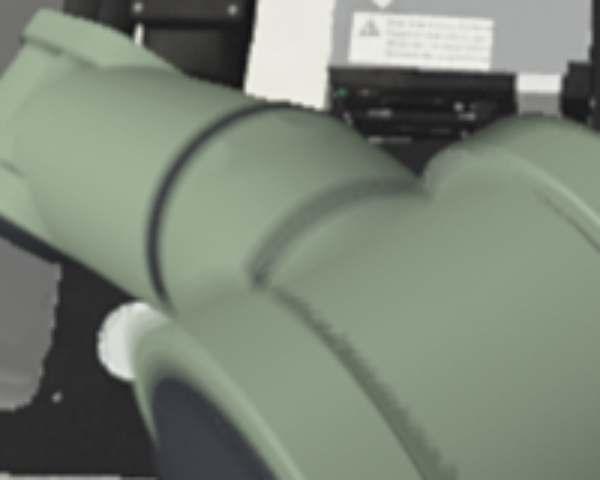

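```bash
python3 - <<'E'
from h import *
f=bot.grab_frame("scene"); cv2.imwrite("pics/a2.png",f["image"][...,::-1])
E
```

```text
(no output)
```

View pics/a2.png

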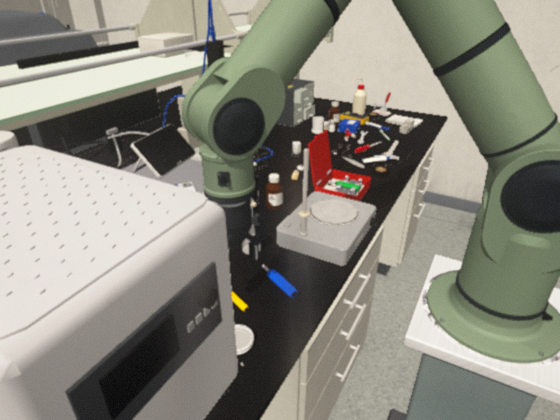

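```bash
python3 - <<'E'
from h import *
f=bot.grab_frame("scene")
print(proj(f,bot.observe()["position"]), proj(f,(.498,.247,.007)),proj(f,(.438,.15,.011)))
E
```

```text
[235.80155041 269.02833738] [237.64878452 301.34888318] [282.38984893 283.21899622]
```

The scene view shows the gripper over the yellow handle, with the TCP at about (236,269) and the handle at (238,301). The way down is clear.

Call:
servo_tool(
  rows=[
    [[0,0,3,0,0,0],[0,0,3,0,0,0],[0,0,2.5,0,0,0],[0,0,1,0,0,0]],
  ],
)

```text
clock: 3.62
position: [0.4993, 0.2454, 0.0056]
tool_rot: [-3.142, 0.001, 2.757]
force: [-0.3, 0.0, 0.3]
grip_width: 0.0853
```

Call:
servo_tool(
  rows=[
    [[0,0,0,0,0,0],[0,0,0,0,0,0],[0,0,0,0,0,0],[0,0,0,0,0,0],[0,0,0,0,0,0]],
  ],
  grip=-1,
  squeeze=50,
)

```text
clock: 4.25
position: [0.4989, 0.2462, 0.006]
tool_rot: [3.141, 0.001, 2.758]
force: [-1.8, -2.0, 10.9]
grip_width: 0.0136
```

```bash
python3 - <<'E'
from h import *
st()
f=bot.grab_frame("scene"); cv2.imwrite("pics/a3.png",cv2.resize(f["image"][220:340,180:330,::-1],None,fx=4,fy=4))
E
```

```text
4.25 [0.4989 0.2462 0.006 ] [180.   0. 158.] q [-0.16  0.81 -0.57  1.9   0.71  0.65  0.01] F [-1.8 -2.  10.9] w 0.0136
```

View pics/a3.png

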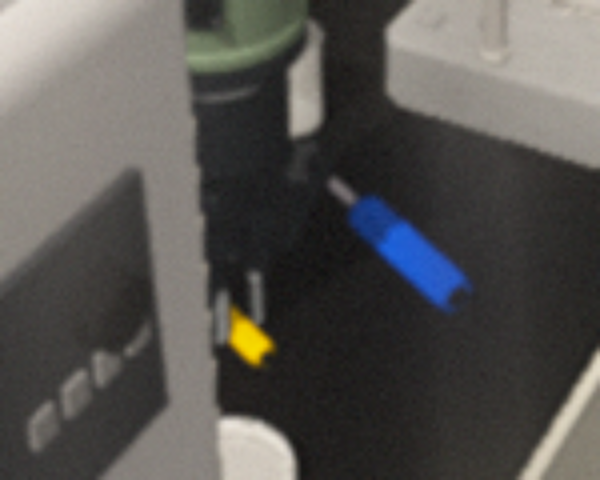

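The grip closed to 13.6 mm with 10.9 N pushing up, so the fingertips are pinching above the corners. I'll open slightly and go lower.

Call:
servo_tool(
  rows=[
    [[0,0,0,0,0,0],[0,0,0,0,0,0],[0,0,0.4,0,0,0]],
  ],
  grip=-0.3,
)

```text
clock: 4.68
position: [0.4988, 0.2462, 0.0013]
tool_rot: [3.141, 0.0, 2.758]
force: [0.2, -0.8, 0.3]
grip_width: 0.0296
```

Call:
servo_tool(
  rows=[
    [[0,0,0,0,0,0],[0,0,0,0,0,0],[0,0,0,0,0,0],[0,0,0,0,0,0]],
  ],
  grip=-1,
)

```text
clock: 5.18
position: [0.4986, 0.2461, 0.0013]
tool_rot: [3.142, 0.0, 2.758]
force: [-0.2, 0.1, -0.5]
grip_width: 0.0137
```

```bash
python3 - <<'E'
from h import *
st()
f=bot.grab_frame("scene"); cv2.imwrite("pics/a4.png",cv2.resize(f["image"][220:340,180:330,::-1],None,fx=4,fy=4))
E
```

```text
5.17 [0.4986 0.2461 0.0013] [180.   0. 158.] q [-0.17  0.82 -0.57  1.9   0.72  0.64  0.  ] F [-0.2  0.1 -0.5] w 0.0137
```

View pics/a4.png

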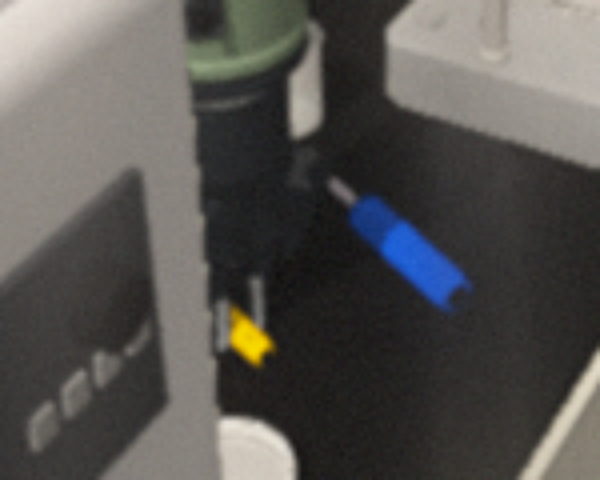

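Call:
servo_tool(
  rows=[
    [[0,0,-3,0,0,0],[0,0,-5,0,0,0],[0,0,-5,0,0,0],[0,0,-5,0,0,0],[0,0,-3,0,0,0]],
  ],
)

```text
clock: 5.85
position: [0.4989, 0.2464, 0.2138]
tool_rot: [3.14, 0.002, 2.758]
force: [1.4, -0.1, -0.9]
grip_width: 0.0134
```

```bash
python3 - <<'E'
from h import *
st()
f=bot.grab_frame("scene"); cv2.imwrite("pics/a5.png",cv2.resize(f["image"][150:270,180:330,::-1],None,fx=5,fy=5,interpolation=cv2.INTER_CUBIC))
E
```

```text
5.85 [0.4989 0.2464 0.2138] [1.799e+02 1.000e-01 1.580e+02] q [-0.01  0.53 -0.78  1.78  0.43  1.01  0.23] F [ 1.4 -0.1 -0.9] w 0.0134
```

View pics/a5.png

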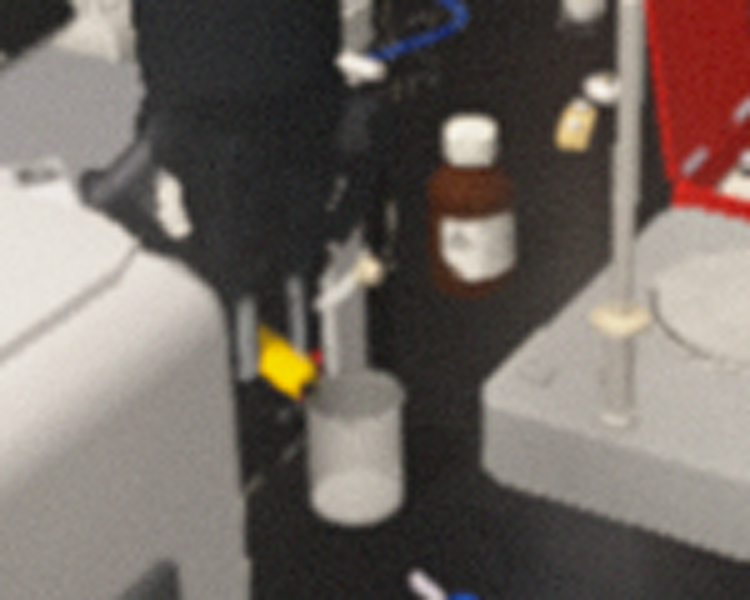

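```bash
python3 - <<'E'
from h import *
plan((.498,.13,.38,158),(.47,-.14,.38,170),(.4704,-.3247,.20,181.4))
E
```

```text
[[-1.07, -2.72, -4.09, 0.05, 0.05, 0.01], [-1.07, -2.72, -4.09, 0.05, 0.05, 0.01], [-1.06, -2.72, -4.09, 0.05, 0.05, 0.01], [-1.06, -2.73, -4.09, 0.05, 0.05, 0.01], [-1.5, -5.22, -0, -0, 0, -2.4]]
[[-1.28, -5.27, -0, -0, 0, -2.4], [-1.06, -5.32, -0, -0, 0, -2.4], [-0.84, -5.36, -0, -0, 0, -2.4], [-0.61, -5.39, -0, -0, 0, -2.4], [-0.65, -3.64, 3.6, 0, 0, -2.28]]
[[-0.5, -3.66, 3.6, 0, 0, -2.28], [-0.36, -3.68, 3.6, 0, 0, -2.28], [-0.21, -3.69, 3.6, 0, 0, -2.28], [-0.06, -3.69, 3.6, 0, 0, -2.28]]
14 rows
```

Call:
servo_tool(
  rows=[
    [[-1.1,-2.7,-4.1,0,0,0],[-1.1,-2.7,-4.1,0,0,0],[-1.1,-2.7,-4.1,0,0,0],[-1.1,-2.7,-4.1,0,0,0],[-1.5,-5.2,0,0,0,-2.4]],
  ],
)

```text
clock: 6.52
position: [0.4941, 0.0762, 0.3777]
tool_rot: [3.139, 0.004, 2.803]
force: [1.5, -1.4, -1.7]
grip_width: 0.0132
```

Call:
servo_tool(
  rows=[
    [[-1.3,-5.3,0,0,0,-2.4],[-1.1,-5.3,0,0,0,-2.4],[-0.8,-5.4,0,0,0,-2.4],[-0.6,-5.4,0,0,0,-2.4],[-0.6,-3.6,1.6,0,0,-2.3]],
  ],
)

```text
clock: 7.15
position: [0.4703, -0.18, 0.3597]
tool_rot: [-3.14, 0.001, 3.007]
force: [0.6, -0.2, -0.7]
grip_width: 0.0138
```

Call:
servo_tool(
  rows=[
    [[-0.5,-3.7,3,0,0,-2.3],[-0.4,-3.7,3.6,0,0,-2.3],[-0.2,-3.7,4.5,0,0,-2.3],[0,-3.7,4.5,0,0,-2.3]],
  ],
)

```text
clock: 7.65
position: [0.4706, -0.327, 0.2018]
tool_rot: [-3.141, 0.0, -3.114]
force: [0.3, -0.6, 0.9]
grip_width: 0.0136
```

```bash
python3 - <<'E'
from h import *
st()
plan((.4704,-.3247,.10,181.4))
f=bot.grab_frame("scene"); cv2.imwrite("pics/a6.png",cv2.resize(f["image"][90:210,260:410,::-1],None,fx=5,fy=5,interpolation=cv2.INTER_CUBIC))
E
```

```text
7.65 [ 0.4706 -0.327   0.2018] [-180.     0.  -178.4] q [ 0.97  0.54 -0.67  1.75  0.39  0.99  1.76] F [ 0.3 -0.6  0.9] w 0.0136
[[0.01, 0.12, 5.09, -0.01, 0.01, 0.1], [0.01, 0.12, 5.09, -0.01, 0.01, 0.1]]
2 rows
```

View pics/a6.png

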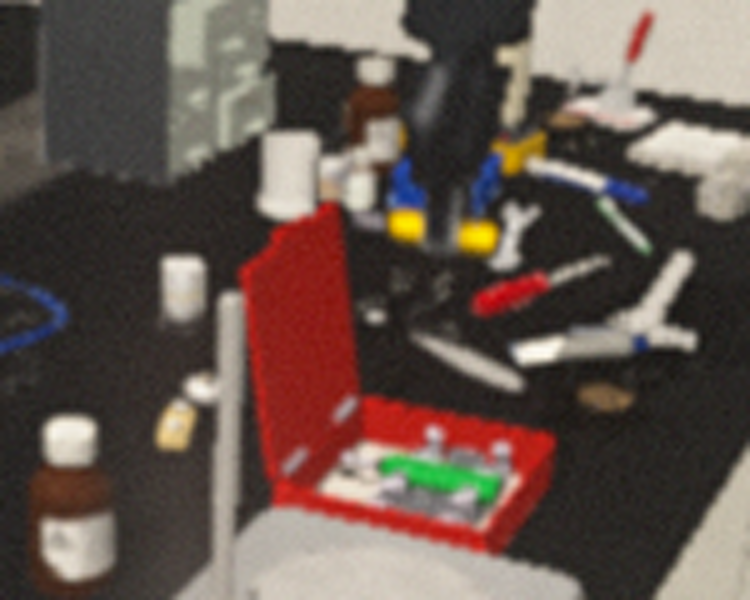

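The driver is level and in line with the lane. Now lowering it onto the clips.

Call:
servo_tool(
  rows=[
    [[0,0.1,5,0,0,0.1],[0,0.1,5,0,0,0.1],[0,0,4.5,0,0,0],[0,0,1,0,0,0],[0,0,0,0,0,0]],
  ],
)

```text
clock: 8.32
position: [0.471, -0.3238, 0.0489]
tool_rot: [3.141, 0.0, -3.118]
force: [0.0, -0.2, 1.2]
grip_width: 0.0137
```

```bash
python3 - <<'E'
from h import *
st()
f=bot.grab_frame("scene"); cv2.imwrite("pics/a7.png",cv2.resize(f["image"][120:210,290:390,::-1],None,fx=6,fy=6,interpolation=cv2.INTER_CUBIC))
f=bot.grab_frame("top"); cv2.imwrite("pics/a8.png",cv2.resize(f["image"][200:290,350:450,::-1],None,fx=6,fy=6,interpolation=cv2.INTER_CUBIC))
E
```

```text
8.32 [ 0.471  -0.3238  0.0489] [ 180.     0.  -178.7] q [ 0.88  0.75 -0.54  1.85  0.57  0.71  1.6 ] F [ 0.  -0.2  1.2] w 0.0137
```

View pics/a7.png

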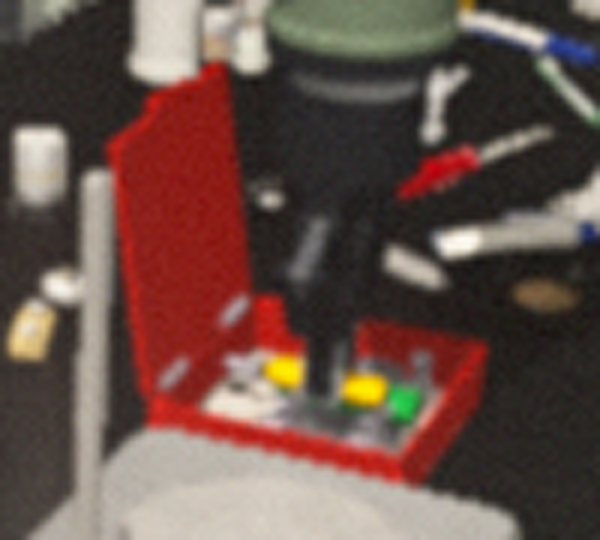

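View pics/a8.png

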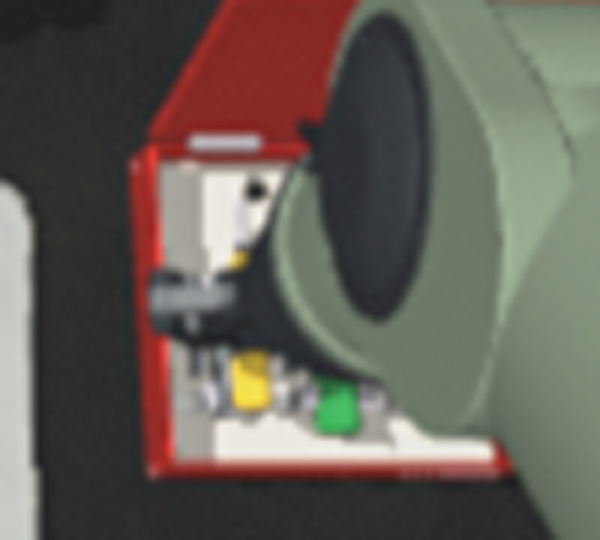

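```bash
python3 - <<'E'
from h import *
f=bot.grab_frame("top"); m=mask(f["image"],(20,120,100),(32,255,255),(370,220,440,285)); m,s,c=big(m); print(s,c,plane(f,c,.058),plane(f,(s[0]+s[2]/2-.5,s[1]+s[3]-1),.0545))
E
```

```text
[389 259   6   9  52] [391.59615385 263.        ] [ 0.44936342 -0.32424375  0.058     ] [ 0.43966351 -0.3245964   0.0545    ]
```

Call:
servo_tool(
  rows=[
    [[0.1,-0.1,0.8,0,0,0],[0,0,0.5,0,0,0],[0,0,0.2,0,0,0]],
  ],
)

```text
clock: 8.85
position: [0.4696, -0.3248, 0.033]
tool_rot: [3.141, -0.0, -3.118]
force: [-0.6, -0.1, -0.3]
grip_width: 0.0135
```

Call:
servo_tool(
  rows=[
    [[0,0,0.2,0,0,0],[0,0,0.1,0,0,0],[0,0,0,0,0,0]],
  ],
)

```text
clock: 9.22
position: [0.4699, -0.3248, 0.0304]
tool_rot: [-3.142, 0.0, -3.118]
force: [0.1, 1.6, 2.0]
grip_width: 0.0133
```

Call:
servo_tool(
  rows=[
    [[0,0,0.15,0,0,0],[0,0,0,0,0,0]],
  ],
)

```text
clock: 9.48
position: [0.4701, -0.3249, 0.029]
tool_rot: [-3.141, 0.001, -3.118]
force: [2.2, 0.7, 3.5]
grip_width: 0.0138
```

Call:
servo_tool(
  rows=[
    [[0,0,0,0,0,0],[0,0,0,0,0,0],[0,0,-2,0,0,0],[0,0,-3,0,0,0]],
  ],
  grip=-0.45,
)

```text
clock: 9.98
position: [0.4695, -0.3246, 0.0799]
tool_rot: [3.141, -0.001, -3.118]
force: [0.2, -0.7, -0.2]
grip_width: 0.0233
```

```bash
python3 - <<'E'
from h import *
st()
f=bot.grab_frame("scene"); cv2.imwrite("pics/b1.png",cv2.resize(f["image"][120:210,290:390,::-1],None,fx=6,fy=6,interpolation=cv2.INTER_CUBIC))
E
```

```text
9.97 [ 0.4695 -0.3246  0.0799] [ 180.    -0.  -178.7] q [ 0.9   0.7  -0.58  1.84  0.53  0.76  1.63] F [ 0.2 -0.7 -0.2] w 0.0233
```

View pics/b1.png

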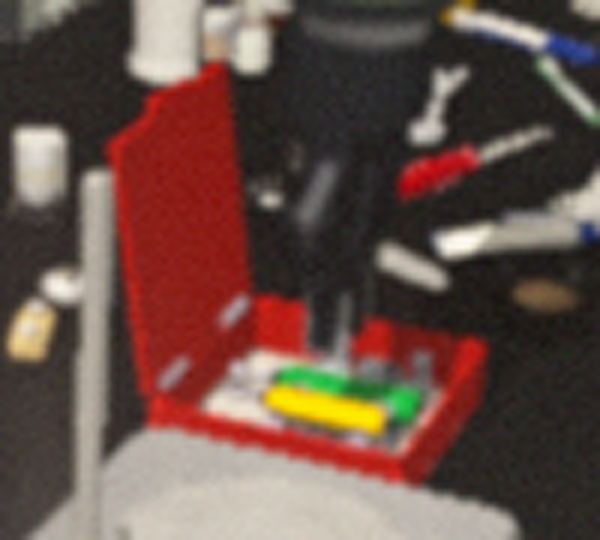

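Yellow rests level on its clips. Now I'll shut the fingers and press.

Call:
servo_tool(
  rows=[
    [[0,0,0,0,0,0],[0,0,1,0,0,0],[0,0,1.5,0,0,0],[0,0,0.8,0,0,0]],
  ],
  grip=-1,
)

```text
clock: 10.52
position: [0.469, -0.3243, 0.0439]
tool_rot: [3.14, -0.002, -3.118]
force: [-1.0, 0.5, 4.6]
grip_width: 0.0001
```

Call:
servo_tool(
  rows=[
    [[0,0,0.3,0,0,0],[0,0,0.3,0,0,0],[0,0,0.2,0,0,0]],
  ],
)

```text
clock: 10.9
position: [0.4701, -0.3247, 0.0376]
tool_rot: [3.141, 0.0, -3.118]
force: [2.6, 1.6, 6.4]
grip_width: -0.0004
```

Call:
servo_tool(
  rows=[
    [[0,0,0.2,0,0,0],[0,0,0.2,0,0,0],[0,0,0,0,0,0]],
  ],
)

```text
clock: 11.28
position: [0.4701, -0.325, 0.0357]
tool_rot: [-3.14, 0.0, -3.118]
force: [-12.3, 6.4, 50.0]
grip_width: -0.0002
```

Force rises to 50 N at z = 0.0357, which matches the seated height (expected 0.036), so yellow is home. I'll retreat and check.

Call:
servo_tool(
  rows=[
    [[0,0,-0.5,0,0,0],[0,0,-4,0,0,0],[0,0,-6,0,0,0],[0,0.5,-6,0,0,0],[0,3,-5,0,0,0]],
  ],
)

```text
clock: 11.9
position: [0.4686, -0.2907, 0.2505]
tool_rot: [-3.141, 0.0, -3.121]
force: [1.2, -0.4, 0.2]
grip_width: -0.0003
```

Call:
servo_tool(
  rows=[
    [[0,4,-4.5,0,0,0],[0,5,-3,0,0,0],[0,6,-1,0,0,0],[0,6,0,0,0,0]],
  ],
)

```text
clock: 12.4
position: [0.464, -0.0783, 0.3344]
tool_rot: [-3.141, 0.001, -3.119]
force: [1.8, 0.8, -0.8]
grip_width: -0.0002
```

```bash
python3 - <<'E'
from h import *
st()
for n,b in(("scene",(290,120,390,210)),("top",(365,200,450,285))):
    f=bot.grab_frame(n); im=f["image"]; cv2.imwrite(f"pics/c_{n}.png",cv2.resize(im[b[1]:b[3],b[0]:b[2],::-1],None,fx=6,fy=6,interpolation=cv2.INTER_CUBIC))
plan((.49,.10,.38,165),(.4387,.1500,.12,154.9),(.4387,.15,.03,154.9))
E
```

```text
12.4 [ 0.464  -0.0783  0.3344] [-1.800e+02  1.000e-01 -1.787e+02] q [ 0.75  0.24 -0.85  1.82  0.2   1.17  1.43] F [ 1.8  0.8 -0.8] w -0.0002
[[-0.79, 4.34, -1.14, 0.01, 0.02, 4.18], [-0.47, 4.38, -1.14, 0.01, 0.02, 4.18], [-0.15, 4.4, -1.14, 0.01, 0.02, 4.18], [0.18, 4.4, -1.14, 0.01, 0.02, 4.18], [1.25, 0.7, 5.2, 0, -0, 2.02]]
[[1.27, 0.66, 5.2, 0, -0, 2.02], [1.3, 0.61, 5.2, 0, -0, 2.02], [1.32, 0.56, 5.2, 0, -0, 2.02], [1.34, 0.52, 5.2, 0, -0, 2.02], [-0, -0, 4.5, -0, 0, -0]]
[[-0, -0, 4.5, -0, 0, -0]]
11 rows
```

View pics/c_scene.png

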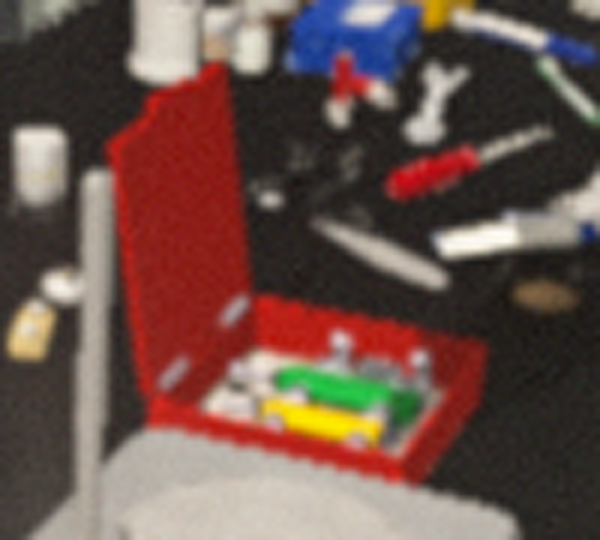

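View pics/c_top.png

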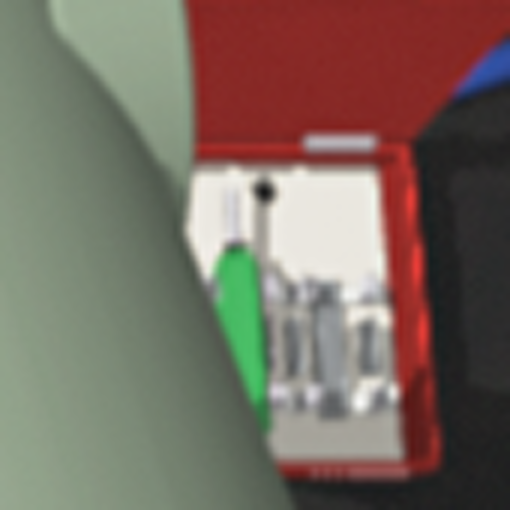

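Clip tops are visible over the yellow handle in the scene view near (275,420) and (360,435), so it is seated. Next is blue.

Call:
servo_tool(
  rows=[
    [[-0.8,4.3,-1.1,0,0,4.2],[-0.5,4.4,-1.1,0,0,4.2],[-0.1,4.4,-1.1,0,0,4.2],[0.2,4.4,-1.1,0,0,4.2],[1.2,0.7,5.2,0,0,2]],
  ],
  grip=0.3,
)

```text
clock: 13.12
position: [0.4833, 0.1076, 0.3275]
tool_rot: [3.138, 0.005, 2.838]
force: [1.9, -0.2, -2.1]
grip_width: 0.0555
```

Call:
servo_tool(
  rows=[
    [[1.3,0.7,5.2,0,0,2],[1.3,0.6,5.2,0,0,2],[1.3,0.6,5.2,0,0,2],[1.3,0.5,5.2,0,0,2]],
  ],
)

```text
clock: 13.62
position: [0.4407, 0.1448, 0.116]
tool_rot: [3.141, -0.001, 2.696]
force: [1.1, 0.1, -0.6]
grip_width: 0.0555
```

```bash
python3 - <<'E'
from h import *
st()
plan((.4387,.1500,.03,154.9),(.4387,.15,.003,154.9),step=4)
f=bot.grab_frame("scene"); im=f["image"]; cv2.imwrite("pics/d1.png",cv2.resize(im[200:320,200:350,::-1],None,fx=4,fy=4))
E
```

```text
13.62 [0.4407 0.1448 0.116 ] [180.   -0.  154.5] q [ 0.09  0.53 -0.7   2.09  0.53  0.7   0.17] F [ 1.1  0.1 -0.6] w 0.0555
[[0.13, 0.13, 2.87, 0, -0.01, -0.15], [0.13, 0.13, 2.87, 0, -0.01, -0.15], [0.13, 0.13, 2.87, 0, -0.01, -0.15], [0, -0, 2.7, -0, 0, 0]]
4 rows
```

View pics/d1.png

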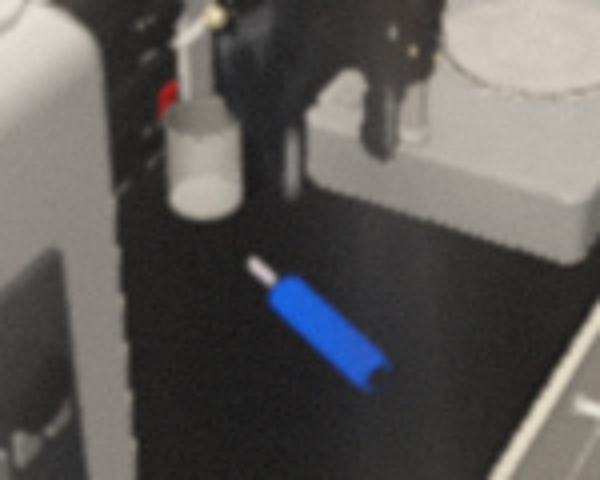

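The gripper straddles the blue handle with the fingers at (290,180) and (380,140) in the crop, and it is aligned.

Call:
servo_tool(
  rows=[
    [[0.1,0.1,2.9,0,0,0],[0.1,0.1,2.9,0,0,0],[0.1,0.1,2.9,0,0,0],[0,0,2,0,0,0],[0,0,0.6,0,0,0]],
  ],
)

```text
clock: 14.3
position: [0.4396, 0.1485, 0.0042]
tool_rot: [-3.141, -0.001, 2.697]
force: [0.3, 0.2, 0.4]
grip_width: 0.0556
```

Call:
servo_tool(
  rows=[
    [[0,0,0,0,0,0],[0,0,0,0,0,0],[0,0,0,0,0,0],[0,0,0,0,0,0]],
  ],
  grip=-1,
  squeeze=50,
)

```text
clock: 14.8
position: [0.4403, 0.1487, 0.0058]
tool_rot: [3.141, 0.001, 2.697]
force: [-1.1, -0.1, 7.7]
grip_width: 0.0227
```

Call:
servo_tool(
  rows=[
    [[0,0,0,0,0,0],[0,0,0,0,0,0],[0,0,0.3,0,0,0]],
  ],
  grip=-0.1,
)

```text
clock: 15.18
position: [0.44, 0.1486, 0.002]
tool_rot: [3.141, 0.0, 2.697]
force: [-0.1, -0.5, 0.3]
grip_width: 0.0384
```

Call:
servo_tool(
  rows=[
    [[0,0,0,0,0,0],[0,0,0,0,0,0],[0,0,0,0,0,0],[0,0,0,0,0,0]],
  ],
  grip=-1,
)

```text
clock: 15.68
position: [0.4397, 0.1486, 0.0018]
tool_rot: [-3.141, -0.0, 2.697]
force: [-1.6, -1.9, 4.4]
grip_width: 0.0226
```

```bash
python3 - <<'E'
from h import *
st()
f=bot.grab_frame("scene"); im=f["image"]; cv2.imwrite("pics/d2.png",cv2.resize(im[230:310,230:330,::-1],None,fx=6,fy=6,interpolation=cv2.INTER_CUBIC))
E
```

```text
15.68 [0.4397 0.1486 0.0018] [-180.    -0.   154.5] q [-0.08  0.72 -0.49  2.14  0.77  0.47 -0.05] F [-1.6 -1.9  4.4] w 0.0226
```

View pics/d2.png

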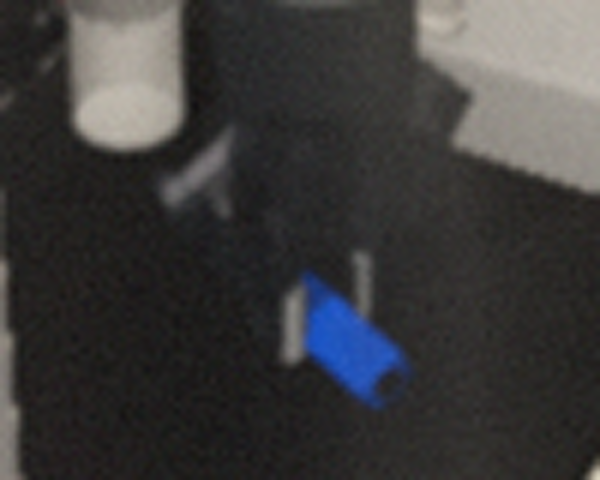

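Call:
servo_tool(
  rows=[
    [[0,0,-2,0,0,0],[0,0,-5,0,0,0],[0,0,-6,0,0,0],[0,0,-6,0,0,0],[0,0,-6,0,0,0]],
  ],
)

```text
clock: 16.35
position: [0.4395, 0.1485, 0.2537]
tool_rot: [3.141, -0.0, 2.697]
force: [1.6, -0.9, -0.7]
grip_width: 0.023
```

```bash
python3 - <<'E'
from h import *
st()
f=bot.grab_frame("scene"); im=f["image"]; cv2.imwrite("pics/d3.png",cv2.resize(im[150:290,200:350,::-1],None,fx=4,fy=4,interpolation=cv2.INTER_CUBIC))
plan((.47,.11,.38,155),(.48,-.2,.38,170),(.474,-.4135,.30,181.4),(.474,-.4135,.12,181.4))
E
```

```text
16.35 [0.4395 0.1485 0.2537] [180.   -0.  154.5] q [ 0.24  0.33 -0.85  1.95  0.3   0.99  0.37] F [ 1.6 -0.9 -0.7] w 0.023
[[-1.46, -0.79, -3.99, 0.1, 0.1, -0.14], [-1.45, -0.8, -3.99, 0.1, 0.1, -0.14], [-1.44, -0.81, -3.99, 0.1, 0.1, -0.14], [-2.33, -4.61, -0, 0, 0, -2.5], [-2.13, -4.71, -0, 0, 0, -2.5]]
[[-1.92, -4.8, -0, 0, 0, -2.5], [-1.71, -4.88, -0, 0, 0, -2.5], [-1.5, -4.95, -0, 0, 0, -2.5], [-1.28, -5.01, -0, 0, 0, -2.5], [-0.78, -5.28, 2, 0, 0, -2.85]]
[[-0.52, -5.31, 2, 0, 0, -2.85], [-0.25, -5.33, 2, 0, 0, -2.85], [0.01, -5.34, 2, 0, 0, -2.85], [-0, -0, 6, 0, -0, -0], [-0, -0, 6, 0, -0, -0]]
[[-0, -0, 6, 0, -0, -0]]
16 rows
```

View pics/d3.png

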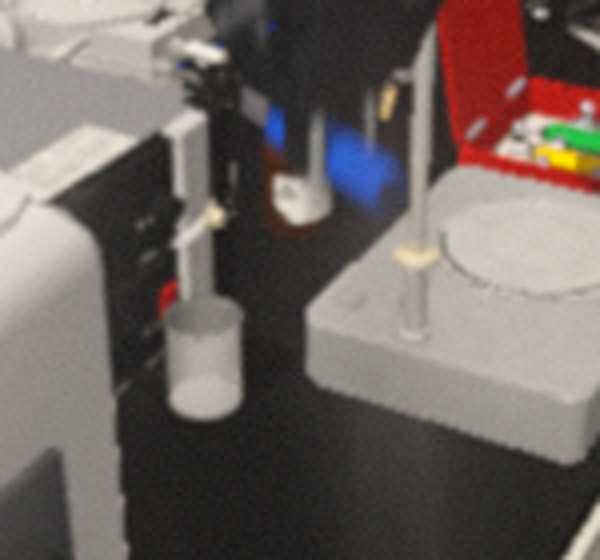

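The blue driver is held level. Carrying it over.

Call:
servo_tool(
  rows=[
    [[-1.5,-0.8,-4,0,0,0],[-1.5,-0.8,-4,0,0,0],[-1.4,-0.8,-4,0,0,0],[-2.3,-4.6,0,0,0,-2.5],[-2.1,-4.7,0,0,0,-2.5]],
  ],
)

```text
clock: 17.02
position: [0.4711, 0.0038, 0.3719]
tool_rot: [3.142, 0.001, 2.786]
force: [1.6, 0.4, -0.9]
grip_width: 0.0227
```

Call:
servo_tool(
  rows=[
    [[-1.9,-4.8,0,0,0,-2.5],[-1.7,-4.9,0,0,0,-2.5],[-1.5,-5,0,0,0,-2.5],[-1.3,-5,0,0,0,-2.5],[-0.8,-5.3,2,0,0,-2.9]],
  ],
)

```text
clock: 17.65
position: [0.4744, -0.2575, 0.3523]
tool_rot: [-3.141, 0.002, 3.011]
force: [0.4, -0.3, -2.1]
grip_width: 0.0231
```

Call:
servo_tool(
  rows=[
    [[-0.5,-5.3,2,0,0,-2.9],[-0.3,-5.3,2,0,0,-2.9],[0,-5.3,2,0,0,-2.9],[0,0,5.5,0,0,0]],
  ],
)

```text
clock: 18.15
position: [0.4684, -0.4195, 0.2361]
tool_rot: [-3.139, 0.002, -3.127]
force: [1.6, 0.0, -2.1]
grip_width: 0.023
```

```bash
python3 - <<'E'
from h import *
st()
plan((.474,-.4135,.06,181.4))
for n,b in(("scene",(280,70,400,210)),("top",(350,190,450,290))):
    f=bot.grab_frame(n); im=f["image"]; cv2.imwrite(f"pics/e_{n}.png",cv2.resize(im[b[1]:b[3],b[0]:b[2],::-1],None,fx=4,fy=4,interpolation=cv2.INTER_CUBIC))
E
```

```text
18.15 [ 0.4684 -0.4195  0.2361] [-1.799e+02  1.000e-01 -1.791e+02] q [ 1.05  0.59 -0.64  1.56  0.38  1.11  1.91] F [ 1.6  0.  -2.1] w 0.023
[[-0.18, 0.21, 5.87, -0.05, 0.04, -0.18], [-0.18, 0.21, 5.87, -0.05, 0.04, -0.18], [-0.19, 0.2, 5.87, -0.05, 0.04, -0.18]]
3 rows
```

View pics/e_scene.png

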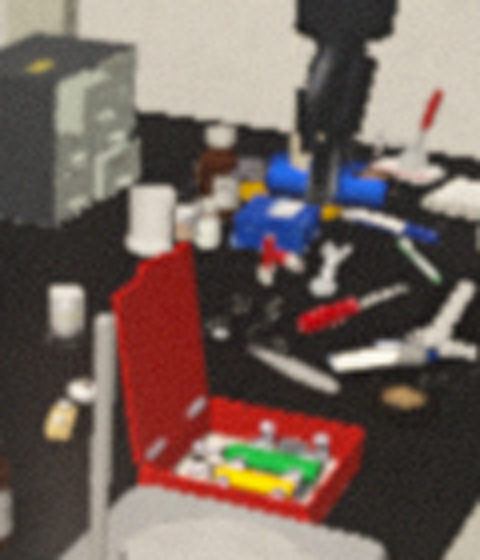

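View pics/e_top.png

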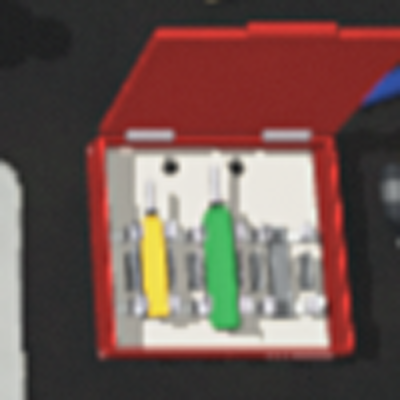

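```bash
cat >> h.py <<'E'
def drv(f,nm,z,box):
    lo,hi={"y":((20,120,100),(32,255,255)),"b":((105,120,70),(125,255,255)),"g":((50,100,60),(85,255,255))}[nm]
    m,s,c=big(mask(f["image"],lo,hi,box)); p=np.argwhere(m)[:,::-1]; P=np.array([plane(f,q,z) for q in p])[:,:2]; mu=P.mean(0)
    w,v=np.linalg.eigh(np.cov((P-mu).T)); a=v[:,1]; a*=np.sign(a[0]); t=(P-mu)@a; u=(P-mu)@v[:,0]
    print(nm,"px",c.round(1),"mid",(mu+a*(t.max()+t.min())/2).round(4),"mean",mu.round(4),"yaw",round(float(np.arctan2(a[1],a[0])),3),"len",round(np.ptp(t),3),"wid",round(np.ptp(u),3))
E
python3 - <<'E'
from h import *
f=bot.grab_frame("top")
drv(f,"y",.029,(370,215,445,290));drv(f,"g",.027,(370,215,445,290))
E
```

```text
y px [388.2 256.3] mid [ 0.4717 -0.3247] mean [ 0.4708 -0.3247] yaw 0.021 len 0.063 wid 0.017
g px [404.9 256.5] mid [ 0.4733 -0.3688] mean [ 0.4717 -0.3688] yaw 0.028 len 0.079 wid 0.02
```

Call:
servo_tool(
  rows=[
    [[-0.2,0.2,5.9,0,0,-0.2],[-0.2,0.2,5.9,0,0,-0.2],[-0.2,0.2,4.8,0,0,-0.2],[0,0,0.5,0,0,0]],
  ],
)

```text
clock: 18.8
position: [0.4751, -0.4079, 0.0656]
tool_rot: [3.14, -0.002, -3.11]
force: [-0.8, -0.4, -0.1]
grip_width: 0.0228
```

```bash
python3 - <<'E'
from h import *
st()
f=bot.grab_frame("top"); im=f["image"]
cv2.imwrite("pics/f1.png",cv2.resize(im[200:290,360:460,::-1],None,fx=6,fy=6,interpolation=cv2.INTER_CUBIC))
f=bot.grab_frame("scene"); im=f["image"]
cv2.imwrite("pics/f2.png",cv2.resize(im[120:210,290:390,::-1],None,fx=6,fy=6,interpolation=cv2.INTER_CUBIC))
E
```

```text
18.8 [ 0.4751 -0.4079  0.0656] [ 1.799e+02 -1.000e-01 -1.782e+02] q [ 0.98  0.79 -0.55  1.69  0.53  0.82  1.79] F [-0.8 -0.4 -0.1] w 0.0228
```

View pics/f1.png

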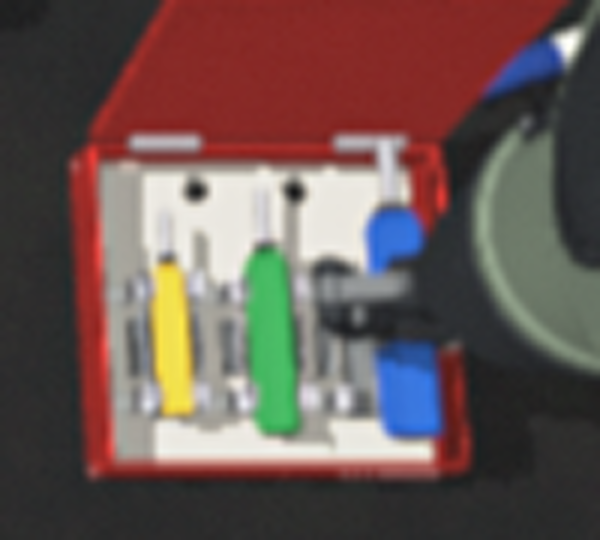

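View pics/f2.png

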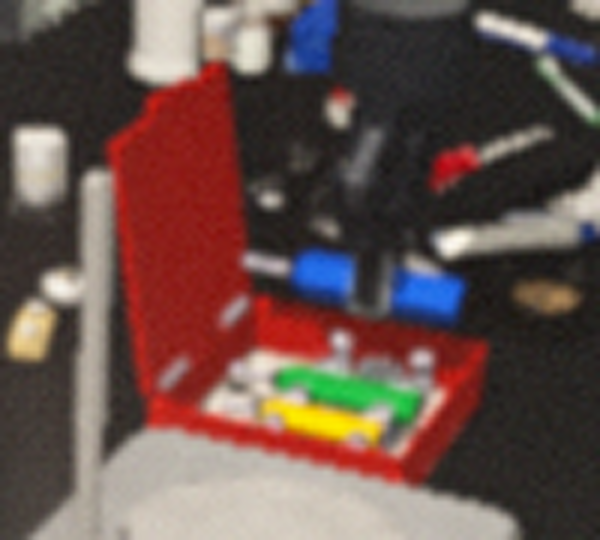

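```bash
python3 - <<'E'
from h import *
f=bot.grab_frame("top"); st()
m=mask(f["image"],(105,120,70),(125,255,255),(418,230,440,290)); p=np.argwhere(m)[:,::-1]
P=np.array([plane(f,q,.075) for q in p])[:,:2]; x=P[:,0]; print(x.min(),x.max())
e=[]
for v in sorted(set(p[:,1])):
    u=p[p[:,1]==v][:,0]
    if len(u)>=7: c=plane(f,((u.min()+u.max())/2,v),.075); e.append(c[:2]); print(v,u.min(),u.max(),c[:2].round(4))
e=np.array(e); print(np.polyfit(e[:,0],e[:,1],1))
plan((.475,-.4131,.035,181.4))
E
```

```text
18.95 [ 0.4763 -0.4096  0.0687] [-1.799e+02  1.000e-01 -1.783e+02] q [ 0.98  0.78 -0.55  1.69  0.53  0.82  1.79] F [ 0.7 -0.3  0. ] w 0.023
0.4292840383503941 0.5231253128546529
236 423 430 [ 0.5179 -0.4104]
237 422 430 [ 0.5152 -0.409 ]
238 422 430 [ 0.5127 -0.4088]
239 422 431 [ 0.5101 -0.41  ]
240 422 431 [ 0.5076 -0.4098]
241 423 431 [ 0.505  -0.4109]
242 423 429 [ 0.5024 -0.4082]
256 426 432 [ 0.467  -0.4135]
257 425 432 [ 0.4644 -0.4121]
258 424 432 [ 0.4619 -0.4107]
259 424 432 [ 0.4594 -0.4106]
260 424 432 [ 0.4569 -0.4104]
261 424 433 [ 0.4544 -0.4115]
262 424 433 [ 0.4519 -0.4113]
263 424 433 [ 0.4494 -0.4112]
264 424 433 [ 0.4469 -0.411 ]
265 424 433 [ 0.4444 -0.4109]
266 424 433 [ 0.4419 -0.4107]
267 424 433 [ 0.4394 -0.4105]
268 424 433 [ 0.4369 -0.4104]
269 425 434 [ 0.4345 -0.4127]
270 425 434 [ 0.432  -0.4125]
271 426 433 [ 0.4295 -0.4124]
[ 0.02596556 -0.42297633]
[[0.15, -0.34, 3.37, -0.13, 0.14, 0.32]]
1 rows
```

Call:
servo_tool(
  rows=[
    [[0.3,-0.2,1,0,0,0.2],[0,0,1,0,0,0],[0,0,0.8,0,0,0],[0,0,0.2,0,0,0]],
  ],
)

```text
clock: 19.45
position: [0.4717, -0.4107, 0.0351]
tool_rot: [3.141, -0.001, -3.115]
force: [0.4, 1.0, -2.1]
grip_width: 0.0235
```

```bash
python3 - <<'E'
from h import *
st()
E
```

```text
19.45 [ 0.4717 -0.4107  0.0351] [ 180.    -0.  -178.5] q [ 0.97  0.83 -0.53  1.7   0.56  0.77  1.77] F [ 0.4  1.  -2.1] w 0.0235
```

Call:
servo_tool(
  rows=[
    [[0,-0.1,0.4,0,0,0],[0,0,0.4,0,0,0],[0,0,0,0,0,0]],
  ],
)

```text
clock: 19.82
position: [0.4718, -0.4118, 0.0275]
tool_rot: [3.141, -0.0, -3.115]
force: [-0.3, -0.1, -0.6]
grip_width: 0.0228
```

Call:
servo_tool(
  rows=[
    [[0,0,0.2,0,0,0],[0,0,0,0,0,0]],
  ],
)

```text
clock: 20.08
position: [0.4719, -0.4119, 0.0257]
tool_rot: [3.142, -0.0, -3.115]
force: [-0.2, -0.1, -1.1]
grip_width: 0.0229
```

Contact is expected near 0.024.

Call:
servo_tool(
  rows=[
    [[0,0,0.2,0,0,0],[0,0,0,0,0,0]],
  ],
)

```text
clock: 20.32
position: [0.4721, -0.4124, 0.0239]
tool_rot: [-3.141, 0.0, -3.115]
force: [0.5, -3.4, -0.5]
grip_width: 0.0233
```

Call:
servo_tool(
  rows=[
    [[0,0,0.15,0,0,0],[0,0,0,0,0,0]],
  ],
)

```text
clock: 20.58
position: [0.4722, -0.412, 0.0226]
tool_rot: [-3.141, 0.001, -3.115]
force: [0.6, -2.2, 3.4]
grip_width: 0.0226
```

Call:
servo_tool(
  rows=[
    [[0,0,0,0,0,0],[0,0,0,0,0,0],[0,0,-1.5,0,0,0],[0,0,-3,0,0,0]],
  ],
  grip=-0.33,
)

```text
clock: 21.08
position: [0.4716, -0.4114, 0.0678]
tool_rot: [3.14, -0.001, -3.115]
force: [-0.7, -0.2, 0.9]
grip_width: 0.0287
```

```bash
python3 - <<'E'
from h import *
st()
f=bot.grab_frame("top"); im=f["image"]
cv2.imwrite("pics/g1.png",cv2.resize(im[200:290,360:460,::-1],None,fx=6,fy=6,interpolation=cv2.INTER_CUBIC))
f=bot.grab_frame("scene"); im=f["image"]
cv2.imwrite("pics/g2.png",cv2.resize(im[120:210,290:390,::-1],None,fx=6,fy=6,interpolation=cv2.INTER_CUBIC))
E
```

```text
21.07 [ 0.4716 -0.4114  0.0678] [ 1.799e+02 -1.000e-01 -1.785e+02] q [ 0.99  0.78 -0.55  1.69  0.53  0.82  1.79] F [-0.7 -0.2  0.9] w 0.0287
```

View pics/g1.png

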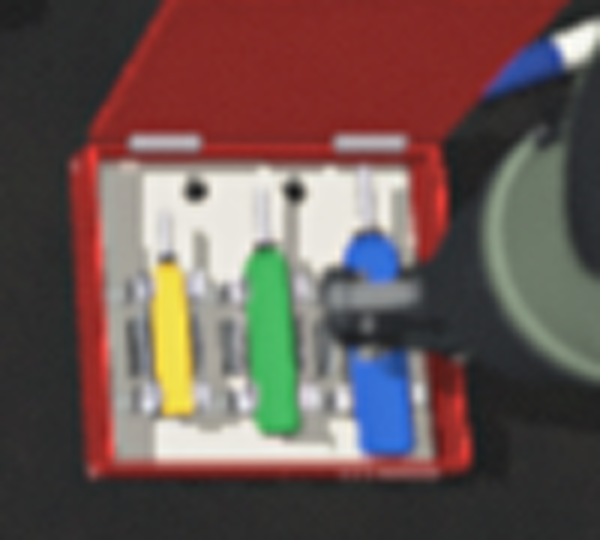

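View pics/g2.png

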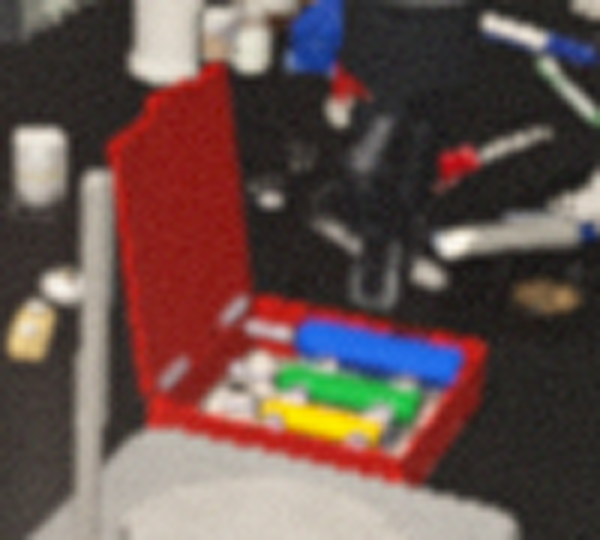

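Blue lies level on its clips and in line. Pressing it next.

Call:
servo_tool(
  rows=[
    [[0,-0.1,0,0,0,0],[0,0,0,0,0,0],[0,0,1.2,0,0,0],[0,0,0.8,0,0,0]],
  ],
  grip=-1,
)

```text
clock: 21.68
position: [0.4716, -0.4126, 0.0459]
tool_rot: [3.141, -0.001, -3.115]
force: [-1.0, 0.1, 0.0]
grip_width: -0.0003
```

Call:
servo_tool(
  rows=[
    [[0,0,0.3,0,0,0],[0,0,0.3,0,0,0],[0,0,0.3,0,0,0]],
  ],
)

```text
clock: 22.05
position: [0.4727, -0.413, 0.0388]
tool_rot: [-3.141, 0.001, -3.115]
force: [0.7, 1.0, 7.8]
grip_width: 0.0002
```

Call:
servo_tool(
  rows=[
    [[0,0,0.2,0,0,0],[0,0,0.1,0,0,0],[0,0,0,0,0,0]],
  ],
)

```text
clock: 22.42
position: [0.4724, -0.413, 0.0361]
tool_rot: [-3.141, 0.0, -3.115]
force: [-3.1, 2.0, 16.2]
grip_width: 0.0003
```

Call:
servo_tool(
  rows=[
    [[0,0,0.1,0,0,0],[0,0,0,0,0,0]],
  ],
)

```text
clock: 22.68
position: [0.4724, -0.4132, 0.036]
tool_rot: [-3.14, 0.0, -3.115]
force: [-7.8, 5.0, 32.7]
grip_width: -0.0003
```

Hard stop at 0.036, so blue is seated. I'll retreat, check all three and measure the lid.

Call:
servo_tool(
  rows=[
    [[0,0,-0.5,0,0,0],[0,0,-4,0,0,0],[0,0,-6,0,0,0],[0,0,-6,0,0,0],[0,-1,-6,0,0,0]],
  ],
)

```text
clock: 23.3
position: [0.4721, -0.4223, 0.2612]
tool_rot: [3.141, -0.0, -3.114]
force: [0.5, -1.4, 0.6]
grip_width: 0.0
```

```bash
python3 - <<'E'
from h import *
st()
f=bot.grab_frame("top"); im=f["image"]
cv2.imwrite("pics/h1.png",cv2.resize(im[190:290,360:460,::-1],None,fx=6,fy=6,interpolation=cv2.INTER_CUBIC))
B=(370,225,440,290)
drv(f,"y",.029,B);drv(f,"g",.027,B);drv(f,"b",.025,B)
f=bot.grab_frame("scene"); im=f["image"]
cv2.imwrite("pics/h2.png",cv2.resize(im[120:210,290:390,::-1],None,fx=6,fy=6,interpolation=cv2.INTER_CUBIC))
E
```

```text
23.3 [ 0.4721 -0.4223  0.2612] [ 180.    -0.  -178.4] q [ 1.06  0.58 -0.66  1.52  0.37  1.17  1.94] F [ 0.5 -1.4  0.6] w 0.0
y px [388.2 256.3] mid [ 0.4717 -0.3247] mean [ 0.4708 -0.3247] yaw 0.021 len 0.063 wid 0.017
g px [404.9 256.6] mid [ 0.4733 -0.3689] mean [ 0.4715 -0.3689] yaw 0.027 len 0.079 wid 0.02
b px [421.5 257. ] mid [ 0.4736 -0.4131] mean [ 0.472  -0.4131] yaw 0.021 len 0.092 wid 0.024
```

View pics/h1.png

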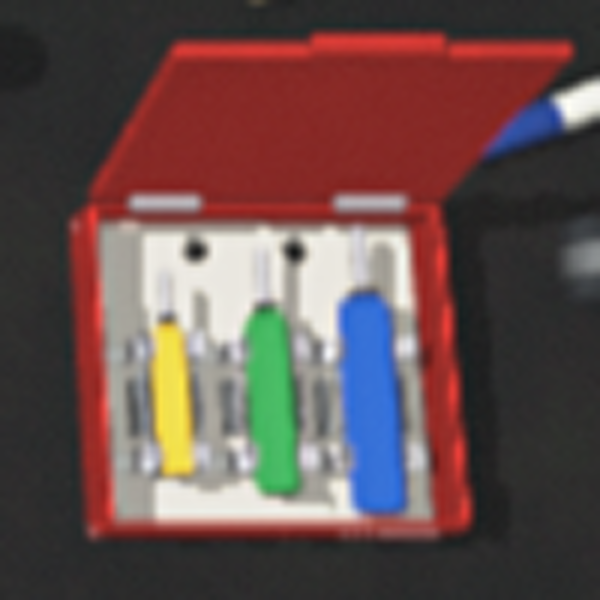

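View pics/h2.png

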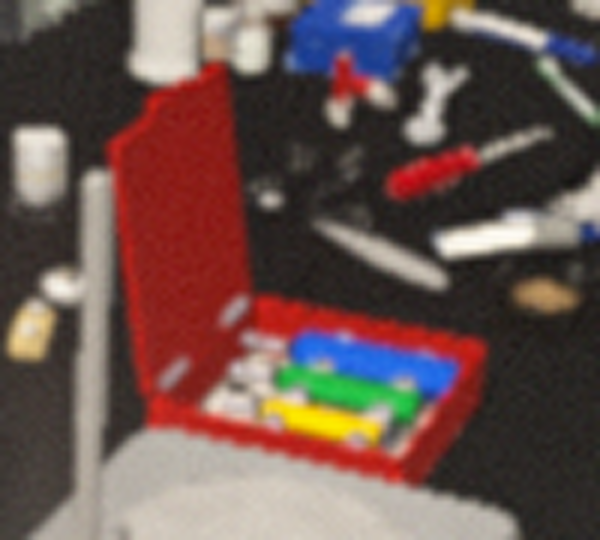

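All three measure home: lane spacing is 44 mm and yaws are about 0.02–0.03. Next I'll go behind the lid.

```bash
python3 - <<'E'
from h import *
plan((.55,-.38,.30,181.4),(.665,-.37,.29,181.4),(.665,-.37,.14,181.4))
E
```

```text
[[-3.87, 2.13, -1.71, -0.16, 0.18, 0.03], [-3.86, 2.14, -1.72, -0.16, 0.18, 0.03], [-5.76, 0.36, 0.5, 0, 0, 0], [-5.76, 0.36, 0.5, 0, 0, 0], [0, -0, 5, 0, 0, 0]]
[[0, -0, 5, 0, 0, 0], [0, -0, 5, 0, 0, 0]]
7 rows
```

Call:
servo_tool(
  rows=[
    [[-3.8,2.1,-1.7,0,0,0],[-3.9,2.1,-1.7,0,0,0],[-5.8,0.4,0.5,0,0,0],[-5.8,0.4,0.5,0,0,0]],
  ],
)

```text
clock: 23.9
position: [0.6652, -0.3679, 0.2833]
tool_rot: [-3.141, -0.0, -3.116]
force: [-0.6, -0.6, 0.2]
grip_width: 0.0001
```

```bash
python3 - <<'E'
from h import *
st()
plan((.665,-.37,.14,181.4))
f=bot.grab_frame("scene"); im=f["image"]
cv2.imwrite("pics/i1.png",cv2.resize(im[60:210,250:410,::-1],None,fx=4,fy=4,interpolation=cv2.INTER_CUBIC))
E
```

```text
23.9 [ 0.6652 -0.3679  0.2833] [-180.    -0.  -178.5] q [ 0.72  0.78 -0.62  1.08  0.43  1.4   1.77] F [-0.6 -0.6  0.2] w 0.0001
[[0.01, -0.07, 4.78, -0.01, -0, 0.03], [0.01, -0.07, 4.78, -0.01, -0, 0.03], [0.01, -0.07, 4.78, -0.01, -0, 0.03]]
3 rows
```

View pics/i1.png

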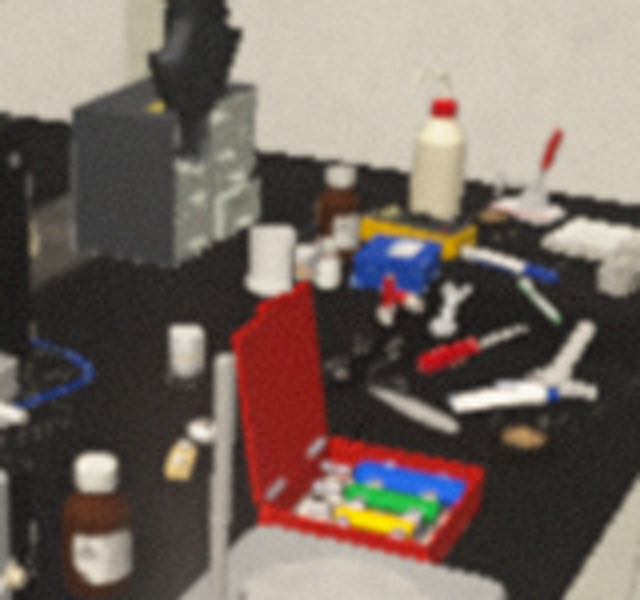

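The shut fingers are behind the lid, well clear of it. Lowering now.

Call:
servo_tool(
  rows=[
    [[0,0,4.8,0,0,0],[0,0,4.8,0,0,0],[0,0,4.3,0,0,0],[1.5,0,0,0,0,0]],
  ],
)

```text
clock: 24.45
position: [0.6474, -0.3668, 0.1395]
tool_rot: [3.138, -0.005, -3.114]
force: [0.4, -0.1, 0.4]
grip_width: -0.0002
```

```bash
python3 - <<'E'
from h import *
st()
W=[]
for th in (1.6,1.45,1.3,1.15,1.0,.85,.7,.55,.4,.3,.2,.1,.04):
    r=.125; x=.5595-r*np.cos(th)+.005*np.sin(th)+.011; z=.038+r*np.sin(th)+.005*np.cos(th); W.append((round(x,4),-.37,round(z,4),181.4))
print(W)
plan(*W)
E
```

```text
24.45 [ 0.6474 -0.3668  0.1395] [ 179.8   -0.3 -178.4] q [ 0.75  0.87 -0.59  1.28  0.49  1.14  1.72] F [ 0.4 -0.1  0.4] w -0.0002
[(np.float64(0.5791), -0.37, np.float64(0.1628), 181.4), (np.float64(0.5604), -0.37, np.float64(0.1627), 181.4), (np.float64(0.5419), -0.37, np.float64(0.1598), 181.4), (np.float64(0.524), -0.37, np.float64(0.1541), 181.4), (np.float64(0.5072), -0.37, np.float64(0.1459), 181.4), (np.float64(0.4918), -0.37, np.float64(0.1352), 181.4), (np.float64(0.4781), -0.37, np.float64(0.1224), 181.4), (np.float64(0.4665), -0.37, np.float64(0.1076), 181.4), (np.float64(0.4573), -0.37, np.float64(0.0913), 181.4), (np.float64(0.4526), -0.37, np.float64(0.0797), 181.4), (np.float64(0.449), -0.37, np.float64(0.0677), 181.4), (np.float64(0.4466), -0.37, np.float64(0.0555), 181.4), (np.float64(0.4458), -0.37, np.float64(0.048), 181.4)]
[[3.42, -0.06, -1.15, 0.1, -0.15, 0.1], [3.42, -0.07, -1.16, 0.1, -0.15, 0.1], [1.87, 0.05, 0.01, -0, -0, -0], [1.85, 0.05, 0.29, -0, -0, -0], [1.79, 0.04, 0.57, -0, -0, -0]]
[[1.68, 0.04, 0.82, -0, -0, -0], [1.54, 0.04, 1.07, -0, -0, -0], [1.37, 0.03, 1.28, -0, -0, -0], [1.16, 0.03, 1.48, -0, -0, -0], [0.92, 0.02, 1.63, -0, -0, -0]]
[[0.47, 0.01, 1.16, -0, -0, -0], [0.36, 0.01, 1.2, -0, -0, -0], [0.24, 0.01, 1.22, -0, -0, -0], [0.08, 0, 0.75, -0, -0, -0]]
14 rows
```

Call:
servo_tool(
  rows=[
    [[2.3,-0.1,-0.8,0,0,0],[2.3,-0.1,-0.8,0,0,0],[2.2,0,-0.7,0,0,0],[1.9,0,0,0,0,0]],
  ],
)

```text
clock: 24.95
position: [0.5613, -0.3727, 0.1676]
tool_rot: [-3.141, 0.0, -3.115]
force: [0.8, -1.1, -0.2]
grip_width: 0.0
```

Call:
servo_tool(
  rows=[
    [[1.8,0,0.3,0,0,0],[1.8,0,0.6,0,0,0],[1.7,0,0.8,0,0,0]],
  ],
)

```text
clock: 25.32
position: [0.5083, -0.374, 0.1501]
tool_rot: [-3.142, 0.0, -3.115]
force: [1.6, -0.6, -0.2]
grip_width: -0.0
```

```bash
python3 - <<'E'
from h import *
st()
f=bot.grab_frame("scene"); im=f["image"]
cv2.imwrite("pics/j1.png",cv2.resize(im[90:210,260:410,::-1],None,fx=4,fy=4,interpolation=cv2.INTER_CUBIC))
E
```

```text
25.32 [ 0.5083 -0.374   0.1501] [-180.     0.  -178.5] q [ 0.95  0.69 -0.63  1.63  0.47  0.97  1.76] F [ 1.6 -0.6 -0.2] w -0.0
```

View pics/j1.png

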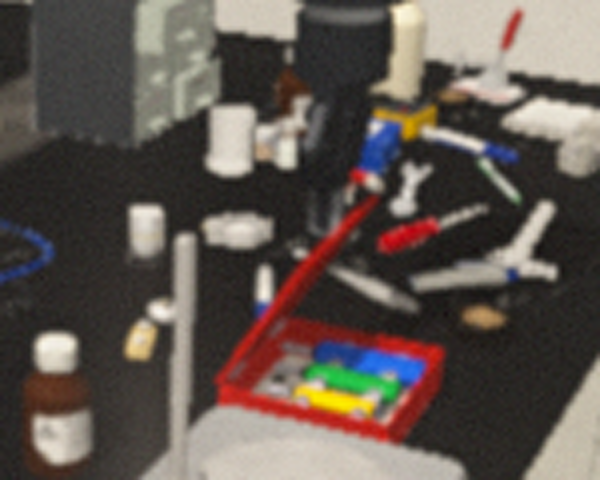

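The lid is turning over, at roughly 1.0 rad. Continuing along the arc.

Call:
servo_tool(
  rows=[
    [[1.5,0,1.2,0,0,0],[1.4,0,1.4,0,0,0],[1.2,0,1.5,0,0,0],[0.9,0,1.6,0,0,0]],
  ],
)

```text
clock: 25.88
position: [0.4588, -0.3754, 0.0929]
tool_rot: [-3.142, -0.0, -3.115]
force: [1.2, -0.2, 0.8]
grip_width: 0.0002
```

Call:
servo_tool(
  rows=[
    [[0.5,0,1.2,0,0,0],[0.4,0,1.2,0,0,0],[0.2,0,1.2,0,0,0],[0.1,0,0.6,0,0,0],[0,0,0,0,0,0]],
  ],
)

```text
clock: 26.5
position: [0.447, -0.3754, 0.051]
tool_rot: [3.141, -0.0, -3.115]
force: [-0.4, 0.0, -0.9]
grip_width: 0.0002
```

Call:
servo_tool(
  rows=[
    [[0,0,0.4,0,0,0],[0,0,0.3,0,0,0],[0,0,0,0,0,0]],
  ],
)

```text
clock: 26.88
position: [0.4469, -0.3755, 0.0442]
tool_rot: [3.141, -0.0, -3.115]
force: [0.8, 0.1, -0.1]
grip_width: 0.0003
```

Call:
servo_tool(
  rows=[
    [[0,0,0.1,0,0,0],[0,0,0.1,0,0,0],[0,0,0,0,0,0]],
  ],
)

```text
clock: 27.25
position: [0.4471, -0.3757, 0.0433]
tool_rot: [-3.141, 0.0, -3.115]
force: [-6.2, 3.7, 20.2]
grip_width: 0.0002
```

Hard stop at z = 0.0433, where the lid top should be at 0.043. I'll back off and check.

Call:
servo_tool(
  rows=[
    [[0,0,0,0,0,0],[0,0,0,0,0,0],[0,0,-1,0,0,0],[0,0,-5,0,0,0],[0,0,-6,0,0,0]],
  ],
)

```text
clock: 27.88
position: [0.4466, -0.3751, 0.1634]
tool_rot: [3.14, -0.001, -3.115]
force: [0.1, -1.4, 0.9]
grip_width: -0.0
```

Call:
servo_tool(
  rows=[
    [[0,-4,-4,0,0,0],[0,-5,-3,0,0,0],[0,-5,0,0,0,0],[0,0,0,0,0,0]],
  ],
)

```text
clock: 28.38
position: [0.4492, -0.5189, 0.2319]
tool_rot: [-3.141, -0.0, -3.119]
force: [0.3, 0.9, 0.6]
grip_width: 0.0003
```

```bash
python3 - <<'E'
from h import *
st()
f=bot.grab_frame("top"); im=f["image"]
print("edge tab px if th=0/.02/.05:",[proj(f,(.5595-.149*np.cos(t),-.372,.043+.149*np.sin(t))).round(2) for t in(0,.02,.05)])
cv2.imwrite("pics/k1.png",cv2.resize(im[170:290,110:460,::-1],None,fx=2,fy=2,interpolation=cv2.INTER_CUBIC))
f=bot.grab_frame("scene"); im=f["image"]
cv2.imwrite("pics/k2.png",cv2.resize(im[130:210,290:390,::-1],None,fx=6,fy=6,interpolation=cv2.INTER_CUBIC))
E
```

```text
28.38 [ 0.4492 -0.5189  0.2319] [-180.    -0.  -178.7] q [ 1.15  0.69 -0.64  1.4   0.42  1.19  2.05] F [0.3 0.9 0.6] w 0.0003
edge tab px if th=0/.02/.05: [array([409.33, 279.48]), array([409.72, 279.36]), array([410.3 , 279.13])]
```

View pics/k1.png

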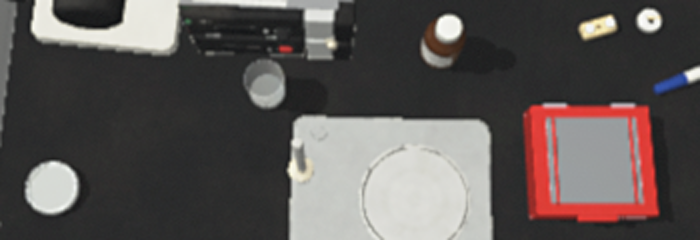

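View pics/k2.png

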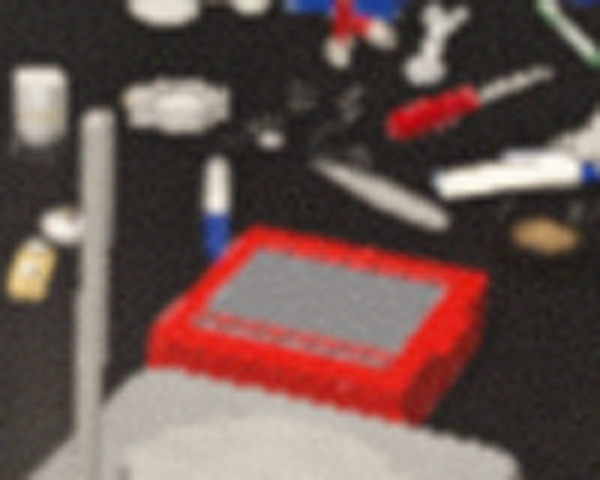

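```bash
python3 - <<'E'
from h import *
bot.job_done(); st()
E
```

```text
the job is handed in; nothing more can be done
the job is handed in; nothing more can be done
```

I laid the yellow driver in the left lane and the blue one in the right lane, shafts towards the hinge, and pressed each until it clicked home. I then swung the lid shut from behind, moved the arm clear, and handed the job in at about 28 s of the 72 s allowed.

**Drivers:** Yellow stopped hard with the fingertips at z = 0.0357 m and blue at 0.036 m; the expected seated height is 0.036 m. In the last top view before closing the lid, the handle centres were 44 mm apart across the lanes. All three were in line to within about 0.01 rad of each other.

**Lid:** It stopped hard under 20 N with its top at 0.0433 m, where fully shut is 0.043 m. It looks flush in both camera views, but I could not read the hinge angle directly.

**Bystanders:** The petri dish, beaker and bottle are upright and look to be where they started. I judged this by eye and did not re-measure their positions.

**Problems on the way:**
- **First grasps:** My first grip on each driver was too high on the handle, with 8–11 N pushing up. I reopened, lowered 3–4 mm and gripped again.
- **Gripper opening:** It read about 2.5 mm less than the handle width in every grasp. I never found out why; the cause could be soft pads or the handle rolling. Both drivers still seated normally.
- **Press force:** The yellow press peaked at 50 N, above the 10–20 N the task describes but well below the 120 N wrist limit.

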